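# Load gauge blades into a clamping fixture

## Robot

A 6-joint arm with a two-finger parallel gripper is mounted at the origin on the work surface. World frame = base frame: x ahead of the robot, y to its left, z up, the work surface at z = 0. Lengths are in m, angles in degrees, forces in N, time in s.
With the tool pointing down it reaches from about 0.35 to 0.875 m from the base axis. Payload 4.2 kg.
Tool frame: the origin (TCP) lies on the centre line of the jaws, within the pads' length; the fingertips stand 11 mm ahead of it and the grasp point (between the pads) lies 8 mm behind it; y points along the fingers, z is the direction in which the jaws open and shut, and the axes are right-handed (so a half turn about y gives the same grasp; the last joint's range is limited). The gripper opens to 87 mm and grips with 3 to 60 N. Pads are 19 mm wide; open, the fingers measure 117 mm over their backs; the gripper's body (75 mm by 190 mm) begins 51 mm behind the grasp point.
Start: joints at [88.728, 22.042, 0.453, 0, -68.411, -14.817], TCP at [0.173, 0.601, 0.234] pointing down, gripper open.
Joint ranges: [-179.83, 179.83], [-69.29, 118.12], [-61.27, 80.66], [-181.25, 117.63], [-171.15, -9.14], [-177.46, 177.46]. Speed limits (degrees/s): [159.86, 159.86, 180, 180, 180, 180].

## Interface

Orientations are given as a 3x3 rotation matrix whose columns are the frame's x, y, z axes.
In Python, from station import r, optics gives the robot as it stands. The module is installed in compiled form; this text tells all that it offers.
- The arm moves only by the tool step_arm, never from a script. Its argument "moves" is a list that holds one entry, the list of rows, each a list of 7 numbers: the turn, a rotation vector about the tool's x, y, z in rad, then the shift along the tool's x, y, z in cm, then the opening in per cent of the stroke, from 0 (shut) to 100 (fully open). A call has exactly 5 rows; each row is the pose to reach, as a shift and turn from the pose commanded when the call began, along the tool's axes at that moment; what a row does not reach only later rows make up. A row lasts 1/12 s, in which the tool goes at most 41.7 mm and 7.16 degrees, less where a joint would pass 70% of its speed; a pose out of reach is approached as far as the arm can. A call with a gripper value outside its range is refused whole. The fingers move at their own pace and stop on an object; the grip force is fixed at half the most. Time passes only in rows, so rows that repeat a pose let the fingers close, or fill a call up. It gives the time, the measured TCP pose, the force and the opening at its end, in the units of the state.
- r.sense(): the state, without advancing time (a new reading comes with each control period).
- optics.capture(name): name is "side" or "top"; returns a dict with "image" (400x640x3 uint8, red, green, blue), "fov_y" (degrees; the focal length in pixels is half the picture's height over the tangent of half this angle, whatever the lens; pixels are square), "cx", "cy" (the principal point, pixels), "cam_to_world" (4x4, takes a point from camera to world coordinates). Camera axes: x right, y down, z forward; pixel columns grow to the right and rows downward; lengths in m; the calibration is good to about 2 mm. A picture is of the moment at which its call begins. There is no depth.
- r.finish_job(): hands the job in, once; it reports no verdict.
The state is a dict: "time_s": time; "joints": joint angles; "joint_velocities": joint speeds; "effort": joint torques, N m; "tcp_pos": TCP position; "ee_rot": TCP orientation; "wrist_force": force on the tool from outside, world axes, zero at the start; "moment": the same for the moment, N m; "gripper_width": opening from 0.0 (shut) to 1.0 (fully open).
Only numpy, scipy, OpenCV 4.12 (cv2) and the standard library are available. Lean on these libraries where they do the work, as an engineer would, in place of code of your own. Each camera call takes 0.05 s, during which the arm holds its last target.

## Task

Get the clamping fixture set up: lift the yellow guard off its ledge and hang it by its handle on the stand's hook, and slide the orange lock fully to its release end (the robot's right). Then push every gauge blade on the bench flat into the slot of its own colour, fully home until its grip's shoulder meets the fixture's face, and only when all are in slide the lock fully to its locking end (the robot's left). Leave the tape roll, punch and screwdriver where they are.

Things in the scene. Friction and masses are not known exactly. Their poses are not given: they have to be found in the camera images.
- fixture: black steel clamping fixture, fixed. Origin on the bench under the middle of the mouth plane; x away from the robot into the slots, y left. Base with ledge: x -65 to +110 mm, y +-113, top z=50. Upper jaw: x 0 to 110, z 60 to 85; its front face (x=0) is what the shoulders meet. Three slots 66 mm apart in y, open to -x between base and jaw
- slot_red (a point): mouth of the left (y=+66 mm) slot, with red patches on the ledge's front edge and the jaw's top; point at mid-width on the slot floor in the mouth plane, 50 mm above the bench; x points into the slot. Slot 38 mm wide, 10 high, 90 deep; floor level with the ledge. Blade home: its origin at this point, its x along this x
- slot_green (a point): mouth of the middle slot, with green patches on the ledge's front edge and the jaw's top; point at mid-width on the slot floor in the mouth plane, 50 mm above the bench; x points into the slot. Slot 38 mm wide, 10 high, 90 deep; floor level with the ledge. Blade home: its origin at this point, its x along this x
- slot_blue (a point): mouth of the right (y=-66 mm) slot, with blue patches on the ledge's front edge and the jaw's top; point at mid-width on the slot floor in the mouth plane, 50 mm above the bench; x points into the slot. Slot 38 mm wide, 10 high, 90 deep; floor level with the ledge. Blade home: its origin at this point, its x along this x
- lock (a joint): orange lock (m): 0 at its release end stop, 0.033 at its locking end stop, growing along the fixture's +y (robot's left). Stays where left, moves with about 3 N. It carries one hidden tooth per slot: unless released, teeth block the slots 30 to 46 mm behind the mouth; when locking they enter the notches of blades that are home within 3 mm, else they jam
- lock_grip (a point): centre of the top of the orange lock grip, on top of the jaw; grip block 30 mm along fixture x, 24 mm along fixture y (its sliding direction), 40 mm tall, its foot 2 mm above the jaw's top (z=87 to 127 mm)
- guard: yellow guard hood, loose, 0.22 kg, 45 mm (x) by 190 mm (y) by 40 mm tall, standing on the ledge in front of the slots, with a steel bail handle on top. Origin: centre of its underside. It looks the same turned half round
- guard_bar (a point): middle of the guard's handle bar, 110 mm above the guard's underside; bar 12 mm thick, along the guard's y, straight for 104 mm between its two legs; open window of 64 mm height between bar and hood
- stand: hook stand, fixed, green base 130 mm square and 12 mm tall. Origin on the bench below the hook's saddle. Its -x is the way the hook points (roughly to the robot); the upright post (18 mm thick, 225 mm tall) is at x=+55 mm, y=0
- hook_saddle (a point): lowest point of the hook's upper surface, 195 mm above the bench, where the bar comes to rest (bar's middle then about 6 mm above). Hook of 10 mm round bar: it rises from here to its tip 30 mm out along stand -x, with its top 215 mm above the bench, and to the post, 55 mm along +x, 215 mm
- blade_red: gauge blade with red grip, loose, 0.16 kg, lying flat. Origin: underside, mid-width, in the plane of the shoulder (front face of the grip). Grip block x -50 to 0 mm, 26 wide in y, 42 tall. Steel blade from x=0 to its round tip at x=+80, 32 wide, 6 thick (z 0 to 6); lock notch in its right (-y) edge, x 27 to 49. None if absent
- blade_green: gauge blade with green grip, loose, 0.16 kg, lying flat. Origin: underside, mid-width, in the plane of the shoulder (front face of the grip). Grip block x -50 to 0 mm, 26 wide in y, 42 tall. Steel blade from x=0 to its round tip at x=+80, 32 wide, 6 thick (z 0 to 6); lock notch in its right (-y) edge, x 27 to 49. None if absent
- blade_blue: gauge blade with blue grip, loose, 0.16 kg, lying flat. Origin: underside, mid-width, in the plane of the shoulder (front face of the grip). Grip block x -50 to 0 mm, 26 wide in y, 42 tall. Steel blade from x=0 to its round tip at x=+80, 32 wide, 6 thick (z 0 to 6); lock notch in its right (-y) edge, x 27 to 49. None if absent
- tape_roll: bystander: brown cardboard roll lying flat, 84 mm across, 48 tall, origin centre of underside
- punch: bystander: dark steel block 55 mm square, 60 tall, with a round black handle up to 150 mm, origin centre of underside
- driver: bystander: screwdriver 190 mm long lying along its x

How it is judged:
By the outcome, as a careful person would: the job done as asked, in the order asked, and still so for the second after the job is handed in, with the robot touching nothing.
Of blade_red, blade_green, blade_blue only 2 to 3 are there at a start; the rules pass over those that are not, and their reading is None.
At some moment in a run one of blade_red, blade_green, blade_blue may be knocked a few centimetres aside while the robot is not near it.
It also fails if it takes over 210 s, if anything falls off the work surface, if the arm or the gripper's body presses on something with over 40 N, if the wrist force passes 120 N, or if a joint passes its speed limit or range.

## Working session

There is one attempt and no reset: what is moved stays moved. The work goes in short steps, Python scripts to look and compute and a tool call to move; the robot and the scene stay as the last step left them, time stands still between calls to the robot, and variables do not carry over. Pictures are saved under pics/ and viewed, and the job is handed in when it is done.

Besides the shell and the picture viewer there is one more tool, called after "Emit:" as name(argument=value, ...) on one line, values as JSON. step_arm: Moves the arm, as the interface text tells. Its arguments: {"type":"object","properties":{"moves":{"type":"array"}},"required":["moves"]}

```bash
ls; mkdir -p pics; python3 - <<'E'
from station import r, optics
import cv2,numpy as np
s=r.sense()
for k,v in s.items(): print(k,np.round(v,4).tolist())
for n in("side","top"):
    c=optics.capture(n); print(n,c["fov_y"],c["cx"],c["cy"],np.round(c["cam_to_world"],4).tolist())
    cv2.imwrite(f"pics/{n}0.png",c["image"][:,:,::-1])
E
```

```text
pics
time_s 0.0
joints [88.7275, 22.0913, 0.3793, -0.0297, -68.41, -14.8156]
joint_velocities [-0.008, 0.0927, 0.0749, -0.0669, 0.0072, -0.0012]
effort [-0.0007, -39.0671, 18.7399, 4.2199, 0.0107, -0.0002]
tcp_pos [0.173, 0.6, 0.2324]
ee_rot [[-0.9608, -0.0005, -0.2773], [0.2773, -0.0021, -0.9608], [-0.0001, -1.0, 0.0022]]
wrist_force [0.2386, 0.8487, -0.195]
moment [-0.0026, -0.0208, 0.0009]
gripper_width 0.9973
side 46.462684455345354 319.58323954462224 199.33131465498192 [[0.851, -0.3793, 0.3633, 0.1297], [-0.5252, -0.6067, 0.5967, -0.6987], [-0.0059, -0.6986, -0.7155, 0.9929], [0.0, 0.0, 0.0, 1.0]]
top 51.472106267227595 315.88484265448506 200.26341371729882 [[-0.0129, -0.9861, 0.1659, 0.3838], [-0.9999, 0.012, -0.0059, 0.0199], [0.0039, -0.166, -0.9861, 1.3001], [0.0, 0.0, 0.0, 1.0]]
```

View pics/side0.png

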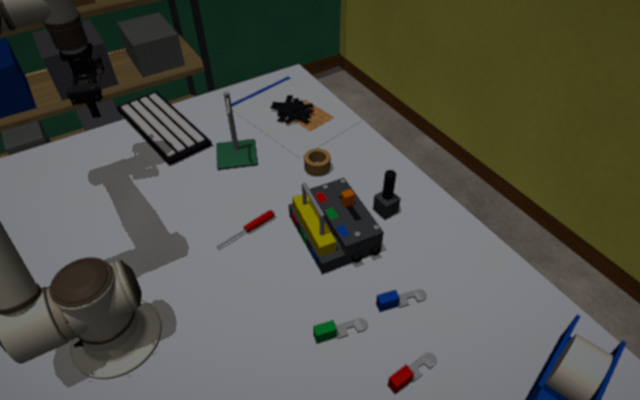

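View pics/top0.png

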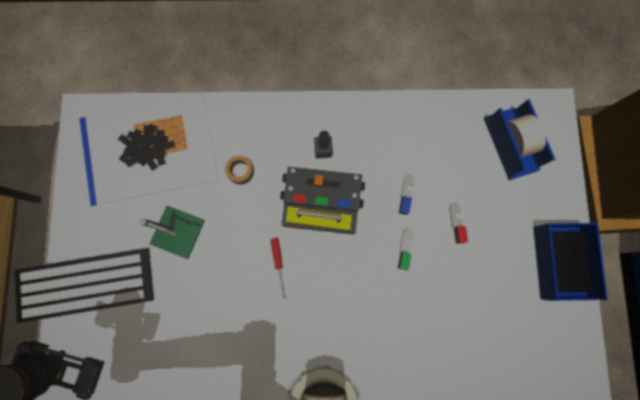

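Both views show all three blades: top view red (459,225), green (405,250), blue (407,195). The fixture is near (322,200) with the guard on it, and the hook stand near (178,230). Next I'll enlarge the crops.

```bash
cat > h.py <<'E'
import cv2,numpy as np
from station import r,optics
class Cam:
    def __init__(s,n):
        c=optics.capture(n); s.im=c["image"]; s.T=np.array(c["cam_to_world"]); s.cx,s.cy=c["cx"],c["cy"]
        s.f=200/np.tan(np.radians(c["fov_y"]/2)); s.n=n
    def plane(s,u,z):
        u=np.atleast_2d(np.asarray(u,float)); d=np.c_[(u[:,0]-s.cx)/s.f,(u[:,1]-s.cy)/s.f,np.ones(len(u))]@s.T[:3,:3].T
        o=s.T[:3,3]; return o+d*((z-o[2])/d[:,2])[:,None]
    def ray(s,u):
        d=s.T[:3,:3]@np.array([(u[0]-s.cx)/s.f,(u[1]-s.cy)/s.f,1]); return s.T[:3,3],d/np.linalg.norm(d)
    def proj(s,p):
        q=(np.atleast_2d(p)-s.T[:3,3])@s.T[:3,:3]; return np.c_[q[:,0]/q[:,2]*s.f+s.cx,q[:,1]/q[:,2]*s.f+s.cy]
    def crop(s,x0,y0,w,h,k,name,pts=None):
        c=cv2.resize(s.im[y0:y0+h,x0:x0+w,::-1],None,fx=k,fy=k,interpolation=cv2.INTER_CUBIC)
        c=np.clip(c.astype(float)*1.5,0,255).astype(np.uint8)
        if pts is not None:
            for p in pts: cv2.circle(c,(int((p[0]+.5-x0)*k),int((p[1]+.5-y0)*k)),2,(255,0,255),-1)
        for i in range(0,w,10): cv2.putText(c,str(x0+i),(i*k,8),0,.3,(0,255,255)); cv2.line(c,(i*k,10),(i*k,14),(0,255,255))
        for i in range(0,h,10): cv2.putText(c,str(y0+i),(0,i*k+4),0,.3,(0,255,255))
        cv2.imwrite("pics/"+name,c)
def tri(A,u,B,v):
    o1,d1=A.ray(u);o2,d2=B.ray(v)
    M=np.c_[d1,-d2]; t=np.linalg.lstsq(M,o2-o1,rcond=None)[0]
    a,b=o1+t[0]*d1,o2+t[1]*d2; return (a+b)/2,np.linalg.norm(a-b)
def mask(im,col):
    h=cv2.cvtColor(im,cv2.COLOR_RGB2HSV);H,S,V=h[...,0].astype(int),h[...,1],h[...,2]
    R={'red':(H<6)|(H>172),'green':(H>50)&(H<85),'blue':(H>105)&(H<130),'orange':(H>=6)&(H<17),'yellow':(H>22)&(H<35)}[col]
    return (R&(S>130)&(V>40)).astype(np.uint8)
def blobs(im,col,amin=8):
    n,l,st,ce=cv2.connectedComponentsWithStats(mask(im,col))
    return [(int(st[i,4]),np.round(ce[i],2).tolist(),st[i,:4].tolist()) for i in range(1,n) if st[i,4]>=amin]
E
python3 - <<'E'
from h import *
t=Cam("top");s=Cam("side")
t.crop(270,150,105,95,7,"t1.png"); s.crop(280,165,110,115,5,"s1.png")
t.crop(390,165,90,115,5,"t2.png"); s.crop(305,275,140,120,5,"s2.png")
t.crop(130,195,90,75,7,"t3.png"); s.crop(200,80,75,95,6,"s3.png")
for c in('red','green','blue','orange','yellow'):
    print(c,'T',blobs(t.im,c),'\n S',blobs(s.im,c))
E
```

```text
red T [(98, [299.11, 198.03], [293, 194, 13, 9]), (133, [461.66, 234.27], [457, 227, 10, 16]), (179, [276.26, 253.1], [272, 239, 10, 30])] 
 S [(92, [320.82, 196.99], [315, 192, 13, 11]), (228, [259.03, 220.55], [245, 211, 29, 21]), (38, [293.92, 218.74], [291, 213, 7, 13]), (390, [400.36, 378.34], [389, 365, 25, 28])]
green T [(74, [320.99, 200.41], [316, 197, 11, 8]), (109, [404.77, 260.48], [401, 253, 9, 16])] 
 S [(31, [321.81, 33.13], [316, 28, 11, 11]), (23, [246.78, 38.52], [242, 34, 9, 10]), (120, [239.57, 57.32], [228, 48, 22, 19]), (16, [201.25, 79.75], [198, 76, 6, 9]), (810, [235.75, 154.8], [218, 140, 39, 28]), (93, [331.17, 213.06], [325, 208, 13, 11]), (24, [303.42, 234.5], [301, 229, 6, 11]), (228, [324.15, 328.53], [314, 321, 22, 16])]
blue T [(50, [530.34, 107.12], [527, 100, 8, 15]), (645, [518.27, 146.5], [499, 109, 40, 69]), (376, [87.57, 161.5], [81, 118, 15, 87]), (56, [549.45, 151.43], [546, 143, 8, 17]), (110, [405.43, 204.73], [401, 197, 10, 16]), (82, [343.39, 202.83], [338, 199, 12, 8]), (1062, [570.96, 260.34], [547, 222, 60, 78])] 
 S [(309, [5.05, 54.66
[... 631 characters left out ...]
(9, [599.33, 193.11], [598, 191, 3, 6]), (12, [594.58, 211.25], [593, 207, 4, 10]), (8, [602.25, 217.38], [600, 216, 5, 3]), (8, [622.25, 217.88], [619, 217, 7, 3]), (19, [634.79, 217.68], [632, 216, 8, 5]), (8, [598.38, 222.25], [597, 220, 4, 6]), (14, [620.21, 229.64], [618, 227, 7, 5]), (10, [635.6, 229.0], [633, 227, 7, 4]), (12, [607.0, 230.25], [603, 229, 8, 3])] 
 S [(20, [305.25, 102.65], [302, 101, 7, 4]), (352, [315.17, 118.28], [295, 106, 37, 24]), (9, [308.33, 167.67], [307, 166, 4, 5]), (203, [347.15, 197.44], [341, 189, 14, 18])]
yellow T [(828, [318.35, 219.18], [286, 206, 66, 25])] 
 S [(50614, [523.4, 96.81], [340, 0, 300, 282]), (1180, [313.96, 225.96], [293, 195, 43, 61])]
```

View pics/t1.png

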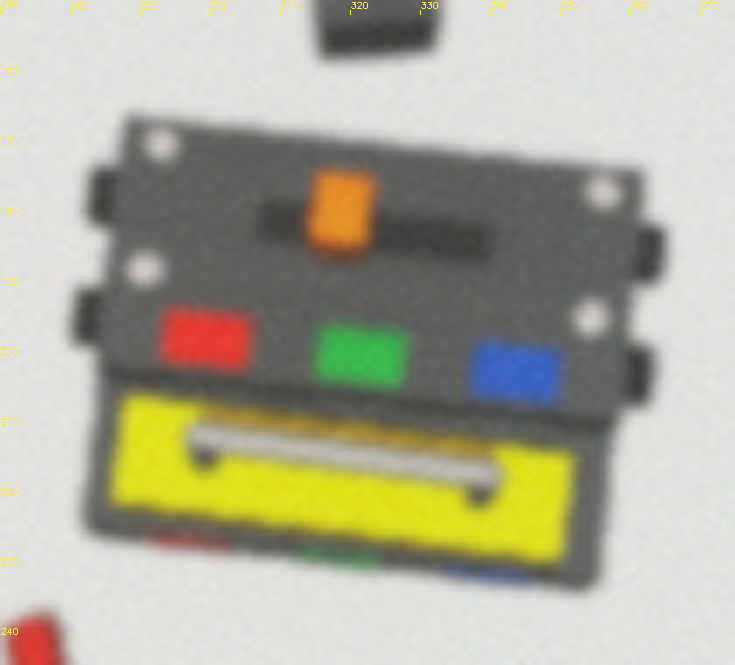

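View pics/s1.png

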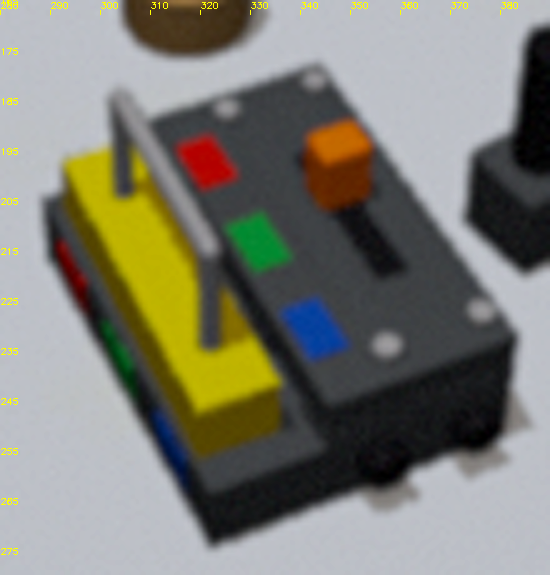

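View pics/t2.png

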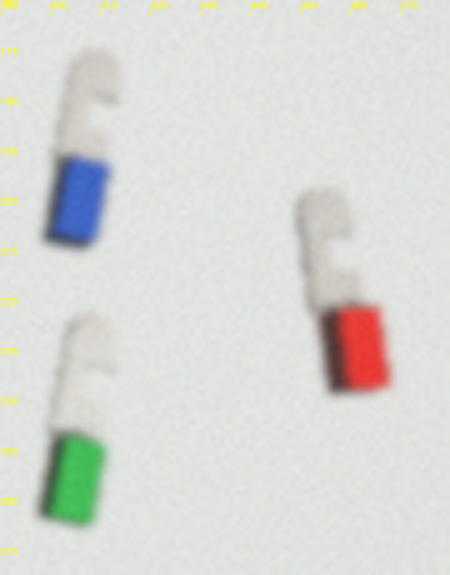

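View pics/s2.png

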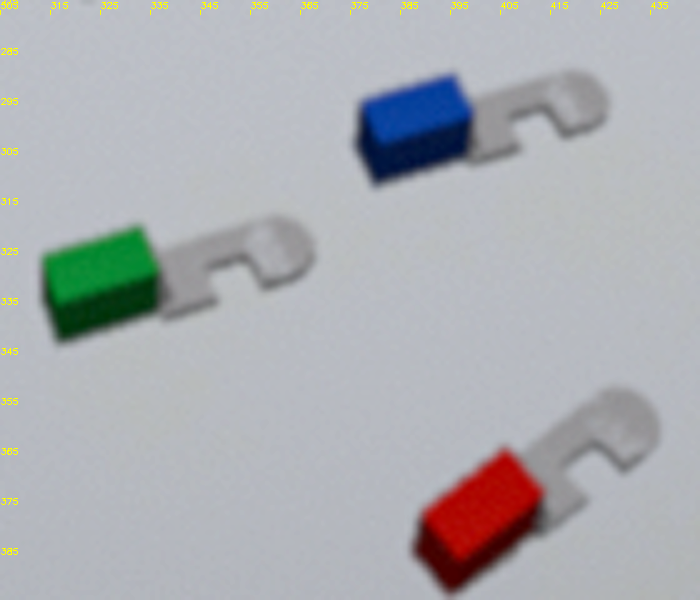

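View pics/t3.png

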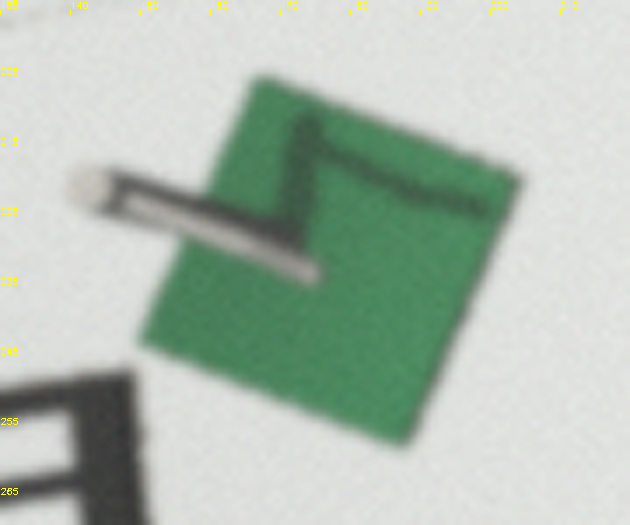

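View pics/s3.png

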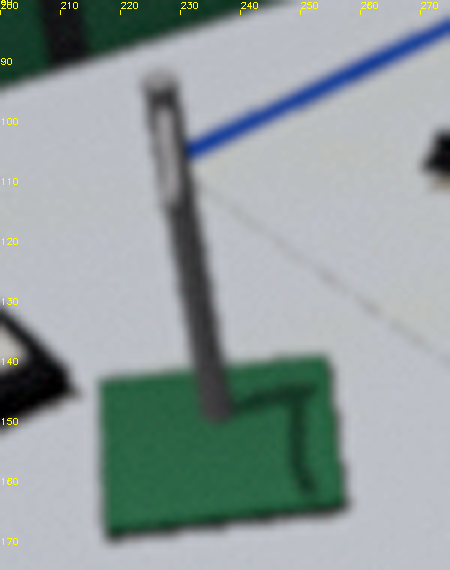

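The crops show clear features:

- **Top view, jaw corners:** roughly (288,167), (361,174), (285,203) and (358,208).
- **Top view, handle bar:** from (297,212) to (340,217).
- **Top view, hook:** tip near (175,234).
- **Side view, jaw-top corners:** (342.5,178), (382.5,231) and (345,245).

Next I compute positions from these.

```bash
cat > m1.py <<'E'
from h import *
np.set_printoptions(precision=4,suppress=True)
t=Cam("top");s=Cam("side")
P={}
for c,a,b in(('red',[299.11,198.03],[320.82,196.99]),('green',[320.99,200.41],[331.17,213.06]),('blue',[343.39,202.83],[342.4,230.3])):
    print(c,'patch z85',t.plane(a,.085),s.plane(b,.085),'tri',*tri(t,a,s,b))
print('jaw corners top BL BR FR', t.plane([[288.3,166.8],[361.3,174.3]],.085))
print('jaw corners side BL BR FR', s.plane([[342.7,178.2],[382.7,231.5],[345.3,245.3]],.085))
for c in('red','green','blue'):
    for cam,lim in((t,(390,480,165,280)),(s,(305,445,275,395))):
        m=mask(cam.im,c); 
        k=np.zeros_like(m);k[lim[2]:lim[3],lim[0]:lim[1]]=1;m=m*k
        # top face: brighter
        V=cv2.cvtColor(cam.im,cv2.COLOR_RGB2HSV)[...,2]; vv=V[m>0]; th,_=cv2.threshold(vv.reshape(-1,1),0,255,cv2.THRESH_OTSU)
        mm=((m>0)&(V>th)).astype(np.uint8) if cam is s else m
        ys,xs=np.nonzero(mm); w=cam.plane(np.c_[xs,ys],.042)
        rr=cv2.minAreaRect((w[:,:2]*1000).astype(np.float32))
        print(c,cam.n,th,len(xs),'mean',w.mean(0),rr)
E
python3 m1.py
```

```text
red patch z85 [[0.5956 0.0624 0.085 ]] [[0.5983 0.0644 0.085 ]] tri [0.5958 0.062  0.0881] 0.0016859114502793808
green patch z85 [[ 0.5876 -0.0025  0.085 ]] [[ 0.59   -0.0009  0.085 ]] tri [ 0.5879 -0.0028  0.0877] 0.0015652767153974511
blue patch z85 [[ 0.5795 -0.0689  0.085 ]] [[ 0.582  -0.0665  0.085 ]] tri [ 0.5795 -0.0689  0.0886] 0.0013478083232592256
jaw corners top BL BR FR [[ 0.6914  0.0943  0.085 ]
 [ 0.6656 -0.1247  0.085 ]]
jaw corners side BL BR FR [[ 0.6907  0.0952  0.085 ]
 [ 0.6669 -0.1243  0.085 ]
 [ 0.561  -0.1111  0.085 ]]
red top 126.0 132 mean [ 0.4855 -0.429   0.042 ] ((484.9535827636719, -429.20269775390625), (46.308143615722656, 26.173158645629883), 3.178248405456543)
red side 81.0 264 mean [ 0.4873 -0.4315  0.042 ] ((487.6308288574219, -431.4209899902344), (48.145748138427734, 24.071880340576172), 3.857762098312378)
green top 111.0 112 mean [ 0.4085 -0.2523  0.042 ] ((408.92633056640625, -252.33010864257812), (22.18653678894043, 45.20086669921875), 76.97069549560547)
green side 72.0 192 mean [ 0.4101 -0.2544  0.042 ] ((410.0437316894531, -254.4030303955078), (22.48700714111328, 46.94892883300781), 78.12110137939453)
blue top 116.0 111 mean [ 0.5783 -0.2627  0.042 ] ((578.287109375, -262.5980224609375), (22.75873565673828, 46.49784851074219), 76.03250122070312)
blue side 74.0 174 mean [ 0.5805 -0.265   0.042 ] ((580.5596313476562, -264.8758850097656), (23.552913665771484, 47.2490234375), 76.05467987060547)
```

```bash
cat > m2.py <<'E'
from h import *
np.set_printoptions(precision=4,suppress=True)
t=Cam("top");s=Cam("side")
for n,a,b in(('barL',[297.5,211.9],[303.8,184.2]),('barR',[340.5,217.5],[321.7,213])):
    print(n,t.plane(a,.16),s.plane(b,.16),*tri(t,a,s,b))
for cam,lim in((t,(130,220,195,270)),(s,(200,275,130,175))):
    h=cv2.cvtColor(cam.im,cv2.COLOR_RGB2HSV); m=((h[...,0]>50)&(h[...,0]<85)&(h[...,1]>70)).astype(np.uint8)
    k=np.zeros_like(m);k[lim[2]:lim[3],lim[0]:lim[1]]=1;m*=k
    ys,xs=np.nonzero(m);w=cam.plane(np.c_[xs,ys],.012);rr=cv2.minAreaRect((w[:,:2]*1000).astype(np.float32));print(cam.n,len(xs),rr,cv2.boxPoints(rr).tolist())
    m=mask(cam.im,'yellow');k=np.zeros_like(m);k[180:270,280:375]=1;m*=k
    if cam is s:
        V=cv2.cvtColor(cam.im,cv2.COLOR_RGB2HSV)[...,2];vv=V[m>0];th,_=cv2.threshold(vv.reshape(-1,1),0,255,cv2.THRESH_OTSU);m=((m>0)&(V>th)).astype(np.uint8)
    ys,xs=np.nonzero(m);w=cam.plane(np.c_[xs,ys],.09);print('guard',cam.n,cv2.minAreaRect((w[:,:2]*1000).astype(np.float32)))
print('post top',t.plane([142,221.5],.225),s.plane([226,93.5],.225),*tri(t,[142,221.5],s,[226,93.5]))
print('tip',t.plane([175,234],.21),s.plane([228.5,113],.21),*tri(t,[175,234],s,[228.5,113]))
print('lock',t.plane([318.1,179.2],.127),s.plane([346.8,193.5],.127))
E
python3 m2.py
```

```text
barL [[0.5435 0.0645 0.16  ]] [[0.5467 0.064  0.16  ]] [0.5449 0.0639 0.1606] 0.003120903818693526
barR [[ 0.5264 -0.0544  0.16  ]] [[ 0.5326 -0.0462  0.16  ]] [ 0.5262 -0.0542  0.1706] 0.00248586739010362
top 1458 ((506.8941650390625, 445.4371032714844), (124.1760025024414, 124.12747192382812), 68.31562805175781) [[426.2813720703125, 410.67498779296875], [541.624755859375, 364.81072998046875], [587.5069580078125, 480.19921875], [472.16357421875, 526.0634765625]]
guard top ((534.3848266601562, 5.997230529785156), (191.2637176513672, 49.07809829711914), 81.5497817993164)
side 939 ((486.5009460449219, 450.1143798828125), (128.80047607421875, 168.79559326171875), 68.3477554321289) [[384.29632568359375, 421.39862060546875], [541.1817626953125, 359.11773681640625], [588.70556640625, 478.83013916015625], [431.82012939453125, 541.1110229492188]]
guard side ((535.4368896484375, 5.419288635253906), (187.7082061767578, 44.70634460449219), 82.51861572265625)
post top [[0.5142 0.4664 0.225 ]] [[0.5146 0.4623 0.225 ]] [0.5154 0.4675 0.2218] 0.0017826732855900924
tip [[0.4819 0.3843 0.21  ]] [[0.4874 0.388  0.21  ]] [0.4833 0.382  0.2148] 0.003955547464375569
lock [[0.6428 0.0057 0.127 ]] [[0.6413 0.0038 0.127 ]]
```

Fixture yaw is about -7°, with its origin near (.5695,.000). The guard bar mid is (.535,.0055,.16), and the hook saddle is about (.4945,.4135) with stand x at 68.3°. I'll write a planner that turns a target into tool-frame numbers.

```bash
cat > p.py <<'E'
# usage: p.py x y z yawz  -> total turn/shift in tool axes from measured pose
import sys,numpy as np
from station import r
from scipy.spatial.transform import Rotation as Ro
s=r.sense(); R=np.array(s["ee_rot"]);p=np.array(s["tcp_pos"])
x,y,z,a=map(float,sys.argv[1:5]); a=np.radians(a)
zt=np.array([np.cos(a),np.sin(a),0]);yt=np.array([0,0,-1.]);xt=np.cross(yt,zt)
Rt=np.c_[xt,yt,zt]; rv=Ro.from_matrix(R.T@Rt).as_rotvec(); d=R.T@(np.array([x,y,z])-p)*100
print('t',round(s["time_s"],2),'pos',p.round(4),'yawz',round(np.degrees(np.arctan2(R[1,2],R[0,2])),2),'F',np.round(s["wrist_force"],1),'g',round(s["gripper_width"],3),'J',np.round(s["joints"],0))
n=max(np.linalg.norm(d)/4.0,np.linalg.norm(rv)/.122)
print('turn',rv.round(3),'shift cm',d.round(2),'rows needed',round(n,1))
E
python3 p.py .5386 .0312 .30 172
```

```text
t 0.4 pos [0.1731 0.6004 0.2334] yawz -106.09 F [-0.  -0.5 -0.5] g 0.998 J [ 89.  22.   0.  -0. -68. -15.]
turn [-0.    1.43 -0.  ] shift cm [-50.89  -6.65  44.57] rows needed 17.0
```

Emit:
step_arm(moves=[[[0, 0.08, 0, -2, -1.5, 1.8, 100], [0, 0.18, 0, -4.5, -3, 4, 100], [0, 0.28, 0, -7, -4.5, 6.2, 100], [0, 0.38, 0, -9.5, -5.5, 8.4, 100], [0, 0.48, 0, -12, -6.6, 10.6, 100]]])

```text
time_s: 0.82
tcp_pos: [0.2596, 0.4641, 0.3003]
ee_rot: [[-0.721, 0.0, -0.693], [0.693, 0.001, -0.721], [0.0, -1.0, -0.0]]
wrist_force: [0.6, 0.6, 0.9]
gripper_width: 1.001
```

```bash
python3 p.py .5386 .0312 .30 172
```

```text
t 0.82 pos [0.2596 0.4641 0.3003] yawz -133.84 F [0.6 0.6 0.9] g 1.001 J [ 78.  10.  -6.   0. -73. -32.]
turn [0.    0.945 0.   ] shift cm [-5.011e+01  1.000e-02  1.189e+01] rows needed 12.9
```

Emit:
step_arm(moves=[[[0, 0.07, 0, -3.5, 0, 0.8, 100], [0, 0.14, 0, -7.2, 0, 1.7, 100], [0, 0.21, 0, -11, 0, 2.6, 100], [0, 0.29, 0, -14.8, 0, 3.5, 100], [0, 0.36, 0, -18.5, 0, 4.4, 100]]])

```text
time_s: 1.23
tcp_pos: [0.3633, 0.3042, 0.2999]
ee_rot: [[-0.432, 0.0, -0.902], [0.902, 0.001, -0.432], [0.0, -1.0, -0.001]]
wrist_force: [-0.1, 1.5, -0.2]
gripper_width: 0.997
```

```bash
python3 p.py .5386 .0312 .30 172
```

```text
t 1.23 pos [0.3633 0.3042 0.2999] yawz -154.41 F [-0.1  1.5 -0.2] g 0.997 J [ 60.   4. -13.   0. -72. -34.]
turn [0.001 0.586 0.001] shift cm [-3.219e+01 -2.000e-02 -4.020e+00] rows needed 8.1
```

Emit:
step_arm(moves=[[[0, 0.07, 0, -3.8, 0, -0.5, 100], [0, 0.15, 0, -7.6, 0, -1, 100], [0, 0.23, 0, -11.4, 0, -1.5, 100], [0, 0.32, 0, -15.2, 0, -2, 100], [0, 0.4, 0, -19, 0, -2.4, 100]]])

```text
time_s: 1.65
tcp_pos: [0.4677, 0.1436, 0.3]
ee_rot: [[-0.046, 0.001, -0.999], [0.999, 0.001, -0.046], [0.001, -1.0, -0.001]]
wrist_force: [0.3, 0.2, 0.6]
gripper_width: 0.998
```

```bash
python3 p.py .5386 .0312 .23 172
```

```text
t 1.65 pos [0.4677 0.1436 0.3   ] yawz -177.37 F [0.3 0.2 0.6] g 0.998 J [ 36.   6. -11.   0. -72. -34.]
turn [0.001 0.186 0.001] shift cm [-11.56   7.    -6.56] rows needed 3.8
```

Emit:
step_arm(moves=[[[0, 0.06, 0, -3, 1.5, -1.7, 100], [0, 0.12, 0, -6, 3.5, -3.4, 100], [0, 0.186, 0, -9, 5.5, -5.1, 100], [0, 0.186, 0, -11.56, 7, -6.56, 60], [0, 0.186, 0, -11.56, 7, -6.56, 60]]])

```text
time_s: 2.07
tcp_pos: [0.5382, 0.0292, 0.2255]
ee_rot: [[0.141, -0.007, -0.99], [0.99, -0.002, 0.141], [-0.003, -1.0, 0.006]]
wrist_force: [-0.2, 1.3, -0.2]
gripper_width: 0.917
```

```bash
python3 p.py .5386 .0312 .152 172; python3 - <<'E'
from h import *
t=Cam("top");s=Cam("side")
t.crop(270,150,105,95,7,"t4.png"); s.crop(280,135,110,115,5,"s4.png")
E
```

```text
t 2.07 pos [0.5382 0.0292 0.2255] yawz 171.88 F [-0.2  1.3 -0.2] g 0.917 J [ 20.  14. -12.  -0. -64. -28.]
turn [-0.006 -0.002 -0.003] shift cm [ 0.22  7.35 -0.06] rows needed 1.8
```

View pics/s4.png

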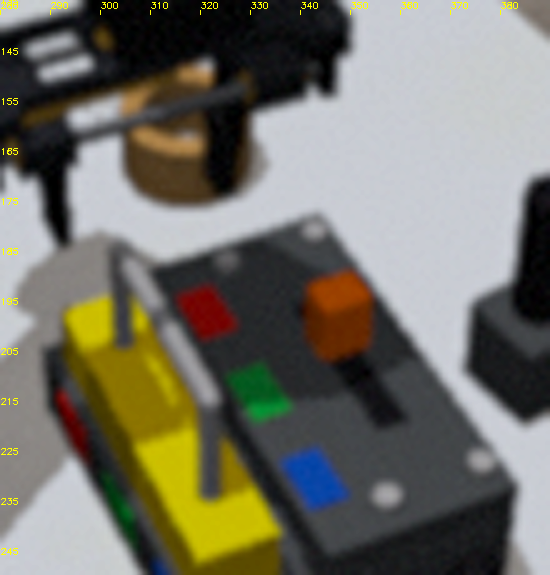

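View pics/t4.png

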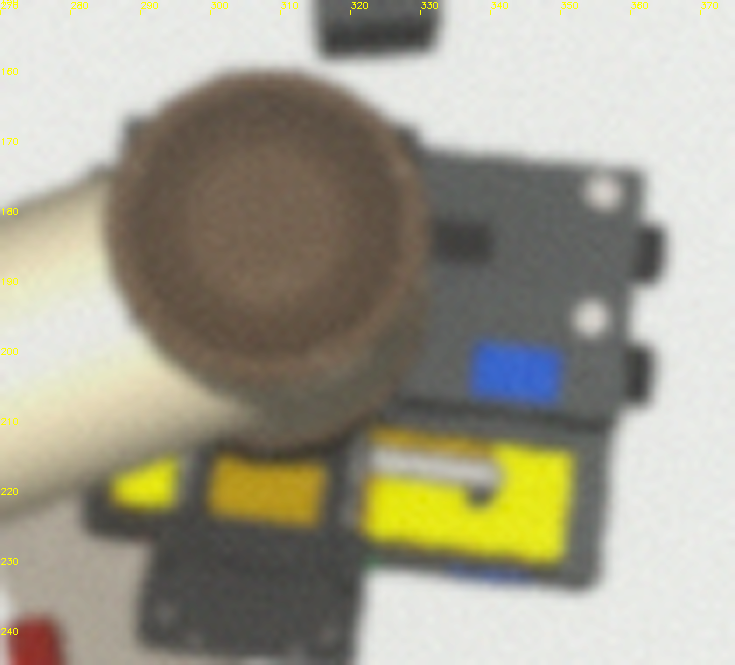

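The open fingers straddle the bar, with tips at side pixels (293,184) and (323,172). Descending.

Emit:
step_arm(moves=[[[0, 0, 0, 0.1, 2, 0, 90], [0, 0, 0, 0.1, 4, 0, 70], [0, 0, 0, 0.1, 5.8, 0, 60], [0, 0, 0, 0.1, 7.5, 0, 50], [0, 0, 0, 0.1, 7.7, 0, 45]]])

```text
time_s: 2.58
tcp_pos: [0.5366, 0.035, 0.1507]
ee_rot: [[0.134, -0.004, -0.991], [0.991, -0.001, 0.134], [-0.001, -1.0, 0.004]]
wrist_force: [0.1, -1.3, 0.6]
gripper_width: 0.68
```

```bash
python3 p.py .5386 .0312 .152 172
```

```text
t 2.58 pos [0.5366 0.035  0.1507] yawz 172.28 F [ 0.1 -1.3  0.6] g 0.68 J [ 21.  18. -18.  -0. -54. -29.]
turn [-0.004  0.005 -0.001] shift cm [-0.35 -0.13 -0.25] rows needed 0.1
```

Emit:
step_arm(moves=[[[0, 0, 0, -0.2, 0, -0.1, 30], [0, 0, 0, -0.2, 0, -0.1, 15], [0, 0, 0, -0.2, 0, -0.1, 5], [0, 0, 0, -0.2, 0, -0.1, 0], [0, 0, 0, -0.2, 0, -0.1, 0]]])

```text
time_s: 3.0
tcp_pos: [0.5397, 0.0322, 0.1536]
ee_rot: [[0.135, 0.002, -0.991], [0.991, 0.001, 0.135], [0.001, -1.0, -0.002]]
wrist_force: [0.2, 0.2, 0.3]
gripper_width: 0.302
```

Emit:
step_arm(moves=[[[0, 0, 0, 0, 0, 0, 0], [0, 0, 0, 0, 0, 0, 0], [0, 0, 0, 0, 0, 0, 0], [0, 0, 0, 0, -0.3, 0, 0], [0, 0, 0, 0, -0.6, 0, 0]]])

```text
time_s: 3.42
tcp_pos: [0.5386, 0.0319, 0.1581]
ee_rot: [[0.136, -0.002, -0.991], [0.991, -0.0, 0.136], [-0.0, -1.0, 0.002]]
wrist_force: [-0.8, -0.7, -2.4]
gripper_width: 0.127
```

Emit:
step_arm(moves=[[[0, 0, 0, 0, -0.5, 0, 0], [0, 0, 0, 0, -1, 0, 0], [0, 0, 0, 0, -2, 0, 0], [0, 0, 0, 0, -3, 0, 0], [0, 0, 0, 0, -4, 0, 0]]])

```text
time_s: 3.83
tcp_pos: [0.5394, 0.0321, 0.1999]
ee_rot: [[0.135, 0.001, -0.991], [0.991, 0.0, 0.135], [0.0, -1.0, -0.001]]
wrist_force: [0.2, -0.3, -1.8]
gripper_width: 0.129
```

```bash
python3 p.py .5386 .0312 .25 172; python3 - <<'E'
from h import *
s=Cam("side")
s.crop(270,115,110,115,5,"s5.png")
E
```

```text
t 3.83 pos [0.5394 0.0321 0.1999] yawz 172.21 F [ 0.2 -0.3 -1.8] g 0.129 J [ 21.  15. -14.   0. -60. -28.]
turn [0.001 0.004 0.   ] shift cm [-0.1  -5.01  0.06] rows needed 1.3
```

View pics/s5.png

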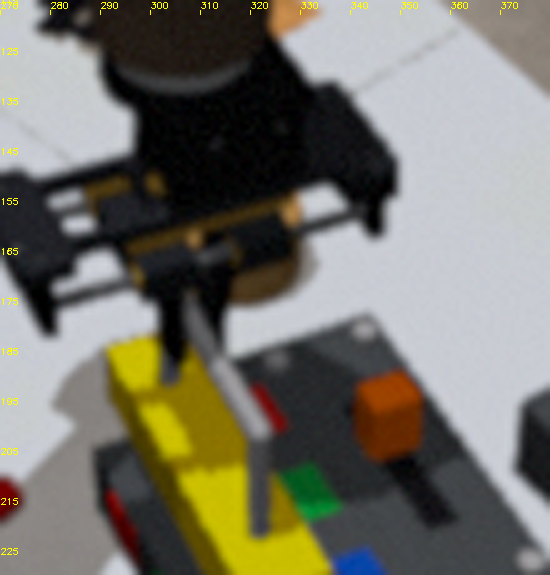

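The guard is held: wrist load is about 2 N and the opening is 0.129, which matches the 12 mm bar. Raising it, then turning toward the stand.

Emit:
step_arm(moves=[[[0, 0, 0, 0, -1.5, 0, 0], [0, 0, 0, 0, -3.5, 0.4, 0], [0, 0, 0, 0, -5.5, 1, 0], [0, -0.05, 0, 0, -7, 2, 0], [0, -0.1, 0, 0.5, -7.2, 3, 0]]])

```text
time_s: 4.3
tcp_pos: [0.5114, 0.0409, 0.2745]
ee_rot: [[0.034, 0.007, -0.999], [0.999, 0.001, 0.034], [0.001, -1.0, -0.007]]
wrist_force: [0.2, 1.4, -1.5]
gripper_width: 0.128
```

```bash
python3 p.py .45 .2 .27 -125
```

```text
t 4.3 pos [0.5114 0.0409 0.2745] yawz 178.05 F [ 0.2  1.4 -1.5] g 0.128 J [ 23.   9. -11.   0. -69. -25.]
turn [ 0.007 -0.994 -0.002] shift cm [15.69  0.43  6.68] rows needed 8.1
```

Emit:
step_arm(moves=[[[0, -0.08, 0, 1.3, 0.2, 0.6, 0], [0, -0.18, 0, 2.9, 0.2, 1.3, 0], [0, -0.28, 0, 4.6, 0.3, 2, 0], [0, -0.38, 0, 6.3, 0.3, 2.7, 0], [0, -0.48, 0, 8, 0.3, 3.4, 0]]])

```text
time_s: 4.72
tcp_pos: [0.4785, 0.1229, 0.2681]
ee_rot: [[-0.434, 0.001, -0.901], [0.901, 0.001, -0.434], [0.0, -1.0, -0.001]]
wrist_force: [-0.3, 0.5, -2.4]
gripper_width: 0.126
```

Emit:
step_arm(moves=[[[0, -0.1, 0, 1, 0, 1.7, 0], [0, -0.2, 0, 2.2, 0, 3.6, 0], [0, -0.3, 0, 3.4, 0, 5.2, 0], [0, -0.4, 0, 4.4, 0, 6.6, 0], [0, -0.5, 0, 5, 0, 7.5, 0]]])

```text
time_s: 5.13
tcp_pos: [0.3882, 0.1351, 0.2681]
ee_rot: [[-0.813, 0.0, -0.582], [0.582, 0.001, -0.813], [0.0, -1.0, -0.001]]
wrist_force: [-0.3, -0.0, -1.6]
gripper_width: 0.123
```

```bash
python3 p.py .438 .3444 .232 -111.7
```

```text
t 5.13 pos [0.3882 0.1351 0.2681] yawz -125.59 F [-0.3 -0.  -1.6] g 0.123 J [ 42.  -1. -24.  -0. -67.  12.]
turn [ 0.001 -0.242  0.   ] shift cm [  8.13   3.63 -19.92] rows needed 5.5
```

Emit:
step_arm(moves=[[[0, -0.05, 0, 1.2, 0.5, -3, 0], [0, -0.1, 0, 2.6, 1.2, -6.5, 0], [0, -0.15, 0, 4.2, 1.8, -10.2, 0], [0, -0.2, 0, 5.5, 2.5, -13.5, 0], [0, -0.24, 0, 6.7, 3, -16.4, 0]]])

```text
time_s: 5.55
tcp_pos: [0.4319, 0.3095, 0.2375]
ee_rot: [[-0.927, 0.0, -0.374], [0.374, 0.001, -0.927], [-0.0, -1.0, -0.001]]
wrist_force: [1.3, -0.6, -0.6]
gripper_width: 0.127
```

Emit:
step_arm(moves=[[[0, 0, 0, 0, 0, 0, 0], [0, 0, 0, 0, 0, 0, 0], [0, 0, 0, 0, 0, 0, 0], [0, 0, 0, 0, 0, 0, 0], [0, 0, 0, 0, 0, 0, 0]]])

```text
time_s: 5.97
tcp_pos: [0.4317, 0.3064, 0.2383]
ee_rot: [[-0.926, 0.001, -0.378], [0.378, 0.001, -0.926], [-0.0, -1.0, -0.001]]
wrist_force: [0.1, 0.3, -2.6]
gripper_width: 0.123
```

```bash
python3 p.py .438 .3444 .232 -111.7;python3 - <<'E'
from h import *
t=Cam("top");s=Cam("side")
t.crop(130,185,110,90,7,"t6.png"); s.crop(180,60,120,120,5,"s6.png")
E
```

```text
t 5.97 pos [0.4317 0.3064 0.2383] yawz -112.22 F [ 0.1  0.3 -2.6] g 0.123 J [ 53.  12. -13.   0. -65.  15.]
turn [ 0.001 -0.009 -0.   ] shift cm [ 0.85  0.63 -3.76] rows needed 1.0
```

View pics/s6.png

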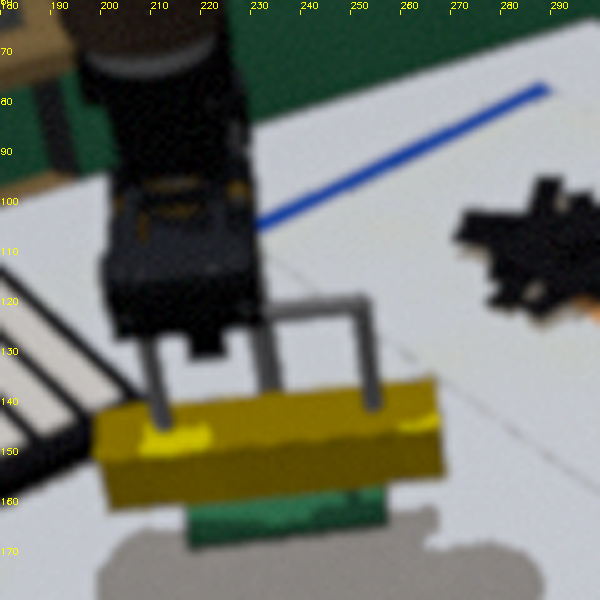

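View pics/t6.png

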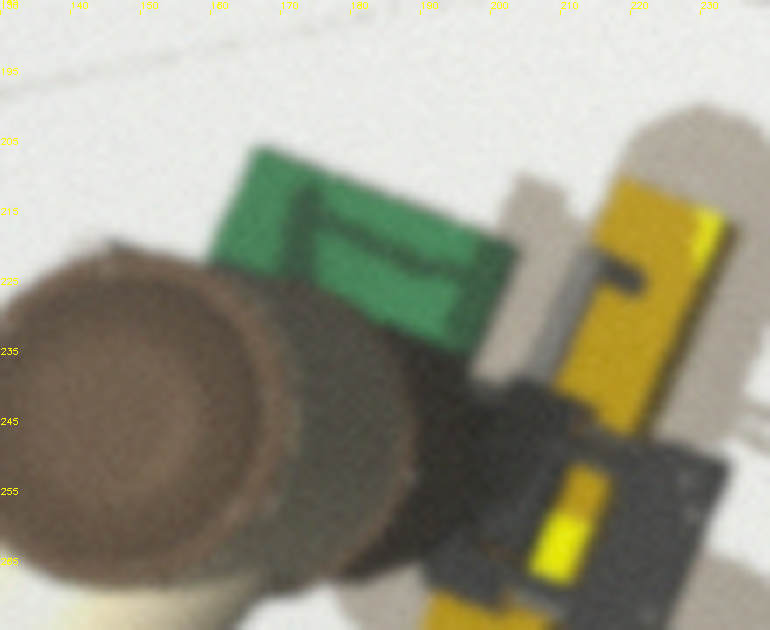

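```bash
python3 - <<'E'
from h import *
np.set_printoptions(precision=4,suppress=True)
t=Cam("top");s=Cam("side")
p=r.sense()["tcp_pos"];R=np.array(r.sense()["ee_rot"])
print(p)
for n,a in(('legL base',[212,145.5]),('legR base',[254,141.5])):
    w=s.plane(a,.176)[0];print(n,w,'tool',R.T@(w-p))
w,e=tri(t,[215,219.5],s,[252.3,119.5]);print('corner',w,e,R.T@(w-p))
m=mask(t.im,'yellow')
print('saddle proj',t.proj([.4945,.4135,.195]),s.proj([.4945,.4135,.195]))
E
```

```text
[0.4318 0.3068 0.2381]
legL base [0.4013 0.3177 0.176 ] tool [0.0323 0.0621 0.0014]
legR base [0.5077 0.2717 0.176 ] tool [-0.0835  0.0621  0.0038]
corner [0.5128 0.2716 0.2492] 0.0027663525431118273 [-0.0883 -0.0111  0.002 ]
saddle proj [[166.0937 229.9003]] [[227.928  112.1745]]
```

The leg bases put the bar mid 26 mm from the grip, as planned, and the bar is level. Now threading the hook into the window.

```bash
python3 p.py .4702 .4232 .232 -111.7
```

```text
t 6.17 pos [0.4318 0.3068 0.2381] yawz -112.2 F [ 0.2  0.7 -1.7] g 0.124 J [ 53.  13. -13.   0. -65.  15.]
turn [ 0.001 -0.009 -0.   ] shift cm [  0.84   0.62 -12.23] rows needed 3.1
```

Emit:
step_arm(moves=[[[0, 0, 0, 0.4, 0.3, -1, 0], [0, -0.01, 0, 0.85, 0.6, -2.5, 0], [0, -0.01, 0, 0.85, 0.6, -4, 0], [0, -0.01, 0, 0.85, 0.6, -5.5, 0], [0, -0.01, 0, 0.85, 0.6, -6.5, 0]]])

```text
time_s: 6.58
tcp_pos: [0.4488, 0.3731, 0.2309]
ee_rot: [[-0.93, 0.0, -0.367], [0.367, 0.0, -0.93], [-0.0, -1.0, -0.0]]
wrist_force: [0.9, 0.9, -2.3]
gripper_width: 0.128
```

```bash
python3 p.py .4702 .4232 .232 -111.7;python3 - <<'E'
from h import *
t=Cam("top");s=Cam("side")
t.crop(130,185,110,90,7,"t7.png"); s.crop(180,60,120,120,5,"s7.png")
E
```

```text
t 6.58 pos [0.4488 0.3731 0.2309] yawz -111.51 F [ 0.9  0.9 -2.3] g 0.128 J [ 56.  18.  -6.   0. -66.  13.]
turn [ 0.     0.003 -0.   ] shift cm [-0.15 -0.11 -5.44] rows needed 1.4
```

View pics/s7.png

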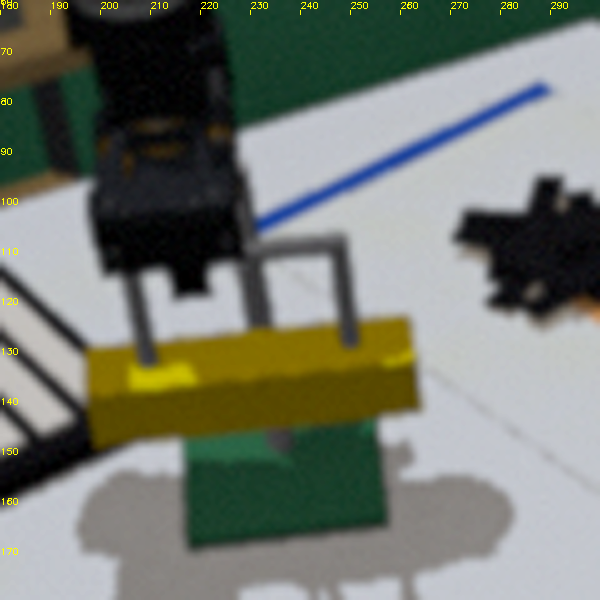

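The post and hook (near pixel 230,115) are inside the window, right of the finger. Continuing in.

Emit:
step_arm(moves=[[[0, 0, 0, 0, 0, -1, 0], [0, 0, 0, -0.1, 0, -2.4, 0], [0, 0, 0, -0.1, 0, -3.8, 0], [0, 0, 0, -0.1, 0, -4.8, 0], [0, 0, 0, -0.1, 0, -5.4, 0]]])

```text
time_s: 7.1
tcp_pos: [0.4695, 0.4215, 0.2313]
ee_rot: [[-0.93, -0.0, -0.368], [0.368, -0.0, -0.93], [0.0, -1.0, 0.0]]
wrist_force: [-1.3, -0.0, -1.4]
gripper_width: 0.124
```

```bash
python3 p.py .4702 .4232 .193 -111.7;python3 - <<'E'
from h import *
t=Cam("top");s=Cam("side")
t.crop(130,185,110,90,7,"t8.png"); s.crop(180,60,120,120,5,"s8.png")
E
```

```text
t 7.1 pos [0.4695 0.4215 0.2313] yawz -111.58 F [-1.3 -0.  -1.4] g 0.124 J [ 57.  23.   1.  -0. -68.  12.]
turn [-0.     0.002  0.   ] shift cm [-0.    3.83 -0.18] rows needed 1.0
```

View pics/s8.png

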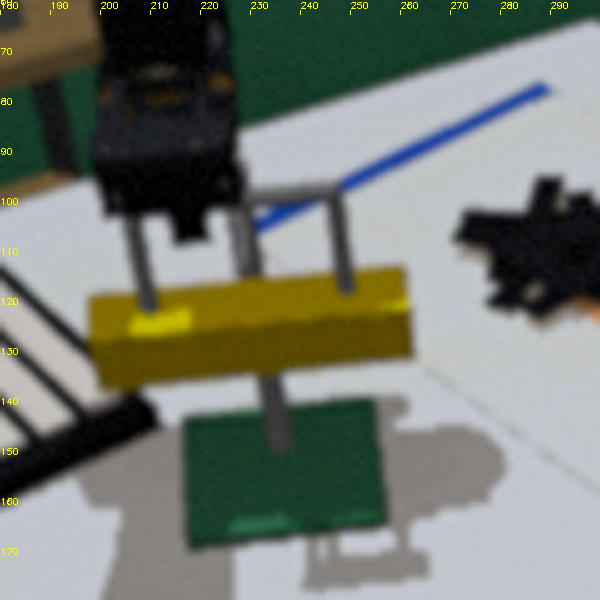

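View pics/t8.png

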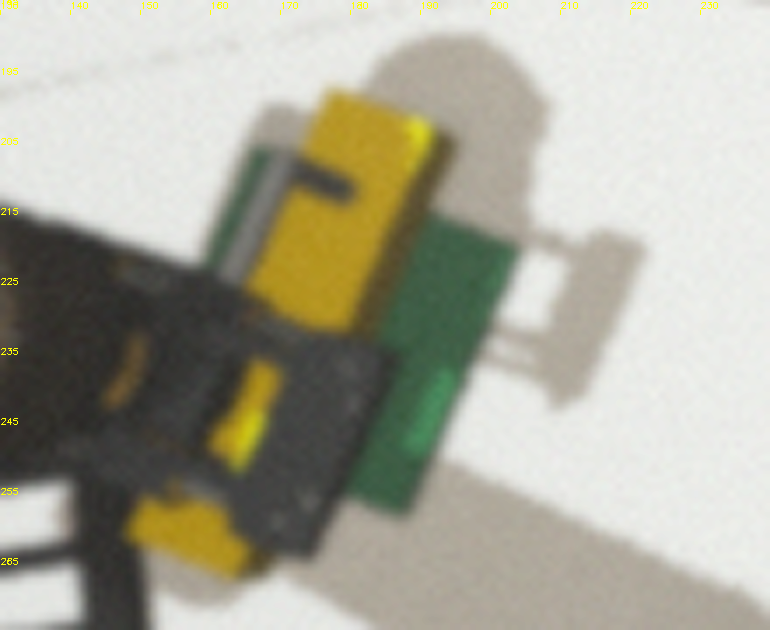

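Emit:
step_arm(moves=[[[0, 0, 0, 0, 0.8, -0.1, 0], [0, 0, 0, 0, 1.8, -0.1, 0], [0, 0, 0, 0, 2.6, -0.1, 0], [0, 0, 0, 0, 3.2, -0.1, 0], [0, 0, 0, 0, 3.6, -0.1, 0]]])

```text
time_s: 7.62
tcp_pos: [0.4701, 0.4217, 0.1962]
ee_rot: [[-0.93, 0.002, -0.367], [0.367, 0.001, -0.93], [-0.002, -1.0, -0.002]]
wrist_force: [-2.1, 1.9, 9.1]
gripper_width: 0.124
```

Emit:
step_arm(moves=[[[0, 0, 0, 0, 0.1, 0, 0], [0, 0, 0, 0, 0.2, 0, 0], [0, 0, 0, 0, 0.3, 0, 0], [0, 0, 0, 0, 0.4, 0, 0], [0, 0, 0, 0, 0.4, 0, 0]]])

```text
time_s: 8.03
tcp_pos: [0.4712, 0.423, 0.1951]
ee_rot: [[-0.93, 0.006, -0.367], [0.367, 0.005, -0.93], [-0.004, -1.0, -0.007]]
wrist_force: [-0.5, 0.8, 7.5]
gripper_width: 0.128
```

```bash
python3 p.py .4702 .4232 .193 -111.7;python3 - <<'E'
from h import *
t=Cam("top");s=Cam("side")
t.crop(130,185,110,90,7,"t9.png"); s.crop(180,60,120,120,5,"s9.png")
E
```

```text
t 8.03 pos [0.4712 0.423  0.1951] yawz -111.5 F [-0.5  0.8  7.5] g 0.128 J [ 57.  24.  -2.   0. -63.  12.]
turn [ 0.007  0.003 -0.004] shift cm [0.1  0.21 0.02] rows needed 0.1
```

View pics/s9.png

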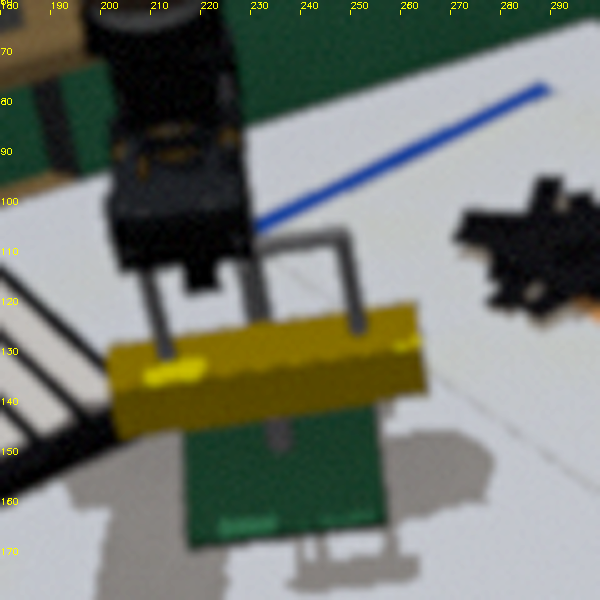

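The bar has seated on the hook: force is +7.5 N upward and z is 0.195. Unloading slightly, then opening.

Emit:
step_arm(moves=[[[0, 0, 0, 0, -0.2, 0, 0], [0, 0, 0, 0, -0.2, 0, 10], [0, 0, 0, 0, -0.2, 0, 18], [0, 0, 0, 0, -0.2, 0, 26], [0, 0, 0, 0, -0.2, 0, 36]]])

```text
time_s: 8.55
tcp_pos: [0.4688, 0.4205, 0.1923]
ee_rot: [[-0.93, -0.003, -0.369], [0.369, -0.003, -0.93], [0.001, -1.0, 0.003]]
wrist_force: [-0.6, -1.2, -0.4]
gripper_width: 0.251
```

Emit:
step_arm(moves=[[[0, 0, 0, 0, 0, 0, 45], [0, 0, 0, 0, 0, 0, 50], [0, 0, 0, 0, 0, 0, 50], [0, 0, 0, 0, 0, 0, 50], [0, 0, 0, 0, 0, 0, 50]]])

```text
time_s: 8.97
tcp_pos: [0.4695, 0.4214, 0.1934]
ee_rot: [[-0.93, -0.0, -0.368], [0.368, -0.0, -0.93], [0.0, -1.0, 0.0]]
wrist_force: [-0.4, 0.6, 0.4]
gripper_width: 0.495
```

```bash
python3 p.py .4702 .4232 .193 -111.7;python3 - <<'E'
from h import *
s=Cam("side");s.crop(180,60,120,120,5,"s10.png")
E
```

```text
t 8.97 pos [0.4695 0.4214 0.1934] yawz -111.6 F [-0.4  0.6  0.4] g 0.495 J [ 57.  24.  -2.  -0. -64.  12.]
turn [-0.     0.002  0.   ] shift cm [ 0.    0.04 -0.2 ] rows needed 0.0
```

View pics/s10.png

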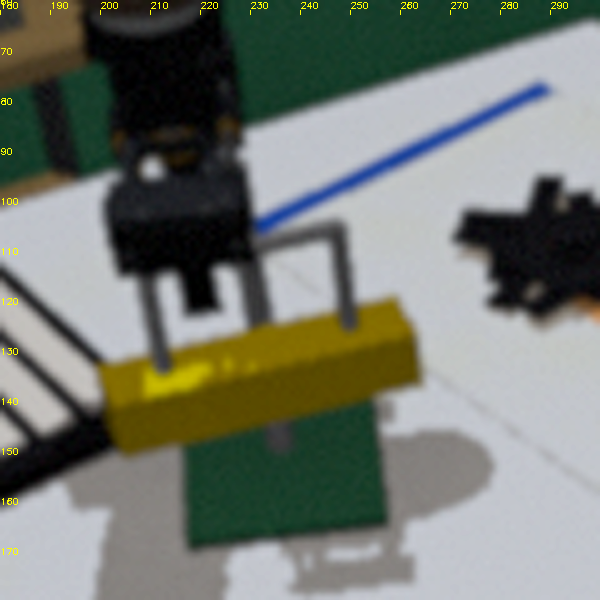

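Emit:
step_arm(moves=[[[0, 0, 0, 0, -1.5, 0, 50], [0, 0, 0, 0, -3.5, 0, 50], [0, 0, 0, 0, -6, 0, 50], [0, 0, 0, 0.5, -9, 1, 40], [0, 0, 0, 1, -10, 2, 40]]])

```text
time_s: 9.43
tcp_pos: [0.4542, 0.4076, 0.2981]
ee_rot: [[-0.93, 0.006, -0.368], [0.368, 0.005, -0.93], [-0.003, -1.0, -0.007]]
wrist_force: [0.4, -0.0, 1.1]
gripper_width: 0.436
```

```bash
python3 p.py .4702 .4232 .193 -111.7;python3 - <<'E'
from h import *
s=Cam("side");s.crop(180,60,120,120,5,"s11.png")
E
```

```text
t 9.43 pos [0.4542 0.4076 0.2981] yawz -111.57 F [ 0.4 -0.   1.1] g 0.436 J [ 57.  18.   4.   0. -75.  11.]
turn [ 0.007  0.002 -0.003] shift cm [-0.87 10.53 -1.97] rows needed 2.7
```

View pics/s11.png

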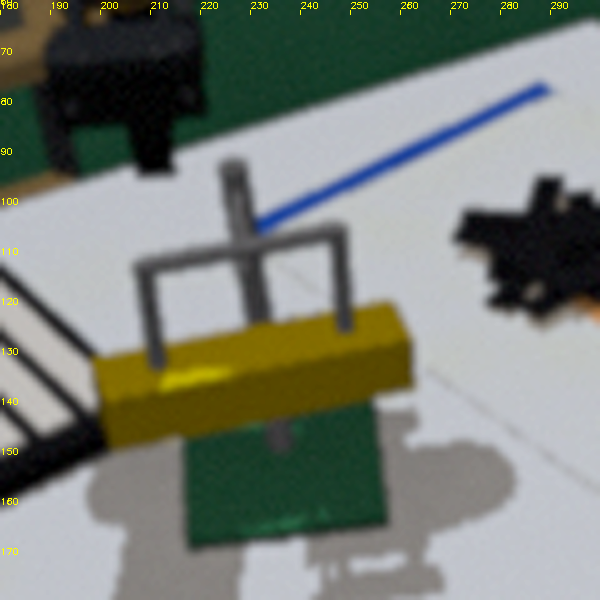

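The guard hangs on the hook with its bar mid at (228,109) right at the hook and the window around it. Next is the lock at about (.642,.005).

```bash
python3 p.py .642 .005 .298 172.95
```

```text
t 9.48 pos [0.4529 0.4064 0.2993] yawz -111.57 F [-0.6 -1.2  1.4] g 0.419 J [ 57.  18.   4.   0. -75.  11.]
turn [0.009 1.317 0.003] shift cm [-3.235e+01 -2.000e-02  3.037e+01] rows needed 11.1
```

Emit:
step_arm(moves=[[[0, 0.05, 0, -1, 0, 2, 70], [0, 0.13, 0, -2.5, 0, 5, 70], [0, 0.23, 0, -4, 0, 8.5, 70], [0, 0.34, 0, -5.5, 0, 12, 70], [0, 0.45, 0, -7, 0, 15.5, 70]]])

```text
time_s: 9.9
tcp_pos: [0.4602, 0.2349, 0.2924]
ee_rot: [[-0.674, -0.001, -0.739], [0.739, -0.001, -0.674], [0.0, -1.0, 0.002]]
wrist_force: [0.2, 0.0, 0.2]
gripper_width: 0.673
```

```bash
python3 p.py .642 .005 .25 172.95
```

```text
t 9.9 pos [0.4602 0.2349 0.2924] yawz -137.64 F [0.2 0.  0.2] g 0.673 J [ 45.   9.  -9.  -0. -72.  -3.]
turn [-0.002  0.862 -0.   ] shift cm [-29.24   4.23   2.05] rows needed 7.4
```

Emit:
step_arm(moves=[[[0, 0.11, 0, -3.8, 0, 0.3, 70], [0, 0.22, 0, -7.6, 0, 0.6, 70], [0, 0.33, 0, -11.4, 0.5, 0.8, 70], [0, 0.44, 0, -15, 1, 1.1, 70], [0, 0.55, 0, -18.5, 1.5, 1.3, 70]]])

```text
time_s: 10.32
tcp_pos: [0.577, 0.0899, 0.2775]
ee_rot: [[-0.187, -0.001, -0.982], [0.982, 0.0, -0.187], [0.0, -1.0, 0.001]]
wrist_force: [1.0, 0.2, -0.5]
gripper_width: 0.699
```

```bash
python3 p.py .642 .005 .2 172.95
```

```text
t 10.32 pos [0.577  0.0899 0.2775] yawz -169.22 F [ 1.   0.2 -0.5] g 0.699 J [ 25.  17.  -1.  -0. -72. -14.]
turn [-0.001  0.311  0.   ] shift cm [-9.56  7.74 -4.8 ] rows needed 3.3
```

Emit:
step_arm(moves=[[[0, 0.1, 0, -2.5, 1.5, -1.2, 70], [0, 0.2, 0, -5, 3.5, -2.5, 70], [0, 0.31, 0, -7.5, 5.5, -3.8, 70], [0, 0.31, 0, -9.5, 7.2, -4.8, 70], [0, 0.31, 0, -9.56, 7.74, -4.8, 70]]])

```text
time_s: 10.73
tcp_pos: [0.6418, 0.004, 0.1957]
ee_rot: [[0.12, -0.007, -0.993], [0.993, -0.001, 0.12], [-0.002, -1.0, 0.007]]
wrist_force: [-0.1, 1.0, -0.3]
gripper_width: 0.704
```

Emit:
step_arm(moves=[[[0, 0, 0, 0, 0, 0, 70], [0, 0, 0, 0, 0, 0, 70], [0, 0, 0, 0, 0, 0, 70], [0, 0, 0, 0, 0, 0, 70], [0, 0, 0, 0, 0, 0, 70]]])

```text
time_s: 11.15
tcp_pos: [0.6423, 0.0082, 0.2026]
ee_rot: [[0.114, 0.002, -0.993], [0.993, 0.001, 0.114], [0.001, -1.0, -0.002]]
wrist_force: [0.2, 0.8, 0.3]
gripper_width: 0.705
```

```bash
python3 p.py .642 .005 .107 172.95;python3 - <<'E'
from h import *
s=Cam("side");s.crop(280,105,120,120,5,"s12.png")
E
```

```text
t 11.15 pos [0.6423 0.0082 0.2026] yawz 173.44 F [0.2 0.8 0.3] g 0.705 J [ 15.  25.   0.   0. -65. -22.]
turn [0.002 0.008 0.001] shift cm [-0.33  9.56  0.02] rows needed 2.4
```

View pics/s12.png

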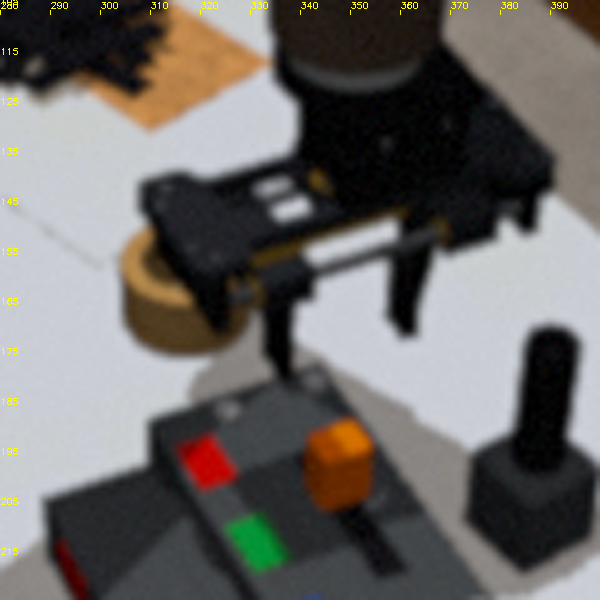

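```bash
python3 - <<'E'
from h import *
t=Cam("top");s=Cam("side");print(t.plane([323.5,136],.15),s.plane([390,174],.15))
E
python3 p.py .642 .005 .111 172.95
```

```text
[[ 0.76510021 -0.01137982  0.15      ]] [[ 0.76647366 -0.01488529  0.15      ]]
t 11.3 pos [0.6422 0.0078 0.202 ] yawz 173.4 F [ 0.5  0.2 -0.1] g 0.7 J [ 15.  25.   0.  -0. -65. -22.]
turn [0.001 0.008 0.001] shift cm [-0.28  9.1  -0.  ] rows needed 2.3
```

Emit:
step_arm(moves=[[[0, 0, 0, -0.3, 2, 0, 70], [0, 0.01, 0, -0.3, 4.5, 0, 70], [0, 0.01, 0, -0.3, 6.5, 0, 70], [0, 0.01, 0, -0.3, 8, 0, 70], [0, 0.01, 0, -0.3, 9, 0, 70]]])

```text
time_s: 11.72
tcp_pos: [0.6409, 0.0043, 0.1094]
ee_rot: [[0.126, -0.002, -0.992], [0.992, -0.0, 0.126], [-0.001, -1.0, 0.002]]
wrist_force: [-0.4, 1.0, 0.4]
gripper_width: 0.703
```

Emit:
step_arm(moves=[[[0, 0, 0, 0, 0, 0, 60], [0, 0, 0, 0, 0, 0, 45], [0, 0, 0, 0, 0, 0, 30], [0, 0, 0, 0, 0, 0, 20], [0, 0, 0, 0, 0, 0, 20]]])

```text
time_s: 12.13
tcp_pos: [0.6425, 0.0044, 0.1125]
ee_rot: [[0.126, 0.002, -0.992], [0.992, 0.0, 0.126], [0.001, -1.0, -0.002]]
wrist_force: [0.0, 0.2, -0.5]
gripper_width: 0.404
```

```bash
python3 p.py .642 .005 .111 172.95; python3 - <<'E'
from h import *
s=Cam("side");s.crop(280,105,120,120,5,"s13.png")
E
```

```text
t 12.13 pos [0.6425 0.0044 0.1125] yawz 172.79 F [ 0.   0.2 -0.5] g 0.404 J [ 15.  29.  -6.   0. -54. -22.]
turn [ 0.002 -0.003  0.001] shift cm [0.06 0.15 0.06] rows needed 0.0
```

View pics/s13.png

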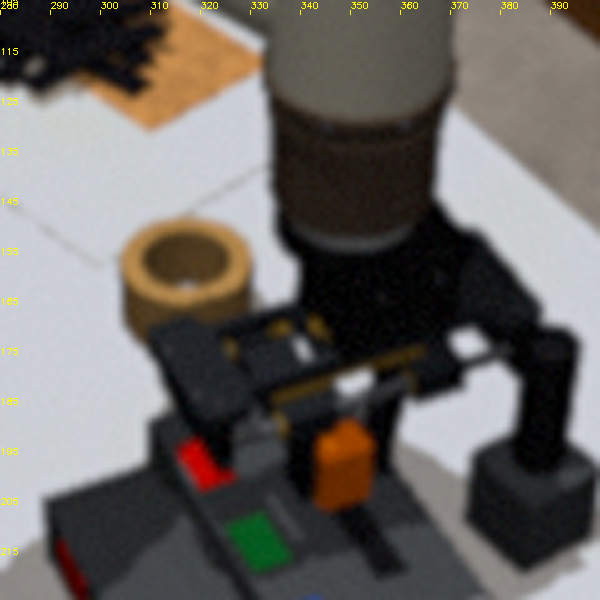

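Emit:
step_arm(moves=[[[0, 0, 0, 0, 0, 0, 10], [0, 0, 0, 0, 0, 0, 10], [0, 0, 0, -0.3, 0, 0, 10], [0, 0, 0, -0.7, 0, 0, 10], [0, 0, 0, -1, 0, 0, 10]]])

```text
time_s: 12.6
tcp_pos: [0.6419, -0.0054, 0.1123]
ee_rot: [[0.125, 0.004, -0.992], [0.992, 0.001, 0.125], [0.001, -1.0, -0.003]]
wrist_force: [3.1, 3.0, 4.5]
gripper_width: 0.344
```

Emit:
step_arm(moves=[[[0, 0, 0, -0.3, 0, 0, 10], [0, 0, 0, -0.6, 0, 0, 10], [0, 0, 0, -0.9, 0, 0, 10], [0, 0, 0, -1.1, 0, 0, 10], [0, 0, 0, -1.2, 0, 0, 10]]])

```text
time_s: 13.02
tcp_pos: [0.6413, -0.0108, 0.1122]
ee_rot: [[0.124, 0.008, -0.992], [0.992, 0.01, 0.124], [0.01, -1.0, -0.006]]
wrist_force: [1.4, 26.5, 6.7]
gripper_width: 0.346
```

```bash
python3 p.py .642 .005 .111 172.95; python3 - <<'E'
from h import *
s=Cam("side");s.crop(280,105,120,120,5,"s14.png")
t=Cam("top");t.crop(270,150,105,95,7,"t14.png")
print(blobs(s.im,'orange'))
E
```

```text
t 13.02 pos [ 0.6413 -0.0108  0.1122] yawz 172.86 F [ 1.4 26.5  6.7] g 0.346 J [ 13.  29.  -6.  -1. -54. -20.]
turn [ 0.006 -0.002  0.01 ] shift cm [1.58 0.14 0.13] rows needed 0.4
[(8, [351.0, 73.5], [348, 71, 7, 5]), (82, [384.05, 95.72], [376, 83, 17, 23]), (21, [305.29, 102.1], [303, 99, 5, 6]), (357, [315.08, 118.02], [296, 105, 36, 25]), (18, [396.22, 108.28], [392, 106, 9, 6]), (10, [404.3, 115.7], [401, 113, 8, 7]), (181, [444.64, 143.65], [428, 127, 44, 43]), (18, [487.56, 181.72], [480, 176, 16, 13]), (161, [509.54, 192.84], [497, 179, 26, 27]), (159, [351.49, 201.3], [346, 192, 12, 19]), (39, [529.0, 213.33], [520, 207, 19, 16]), (12, [608.5, 277.42], [603, 273, 12, 10])]
```

View pics/s14.png

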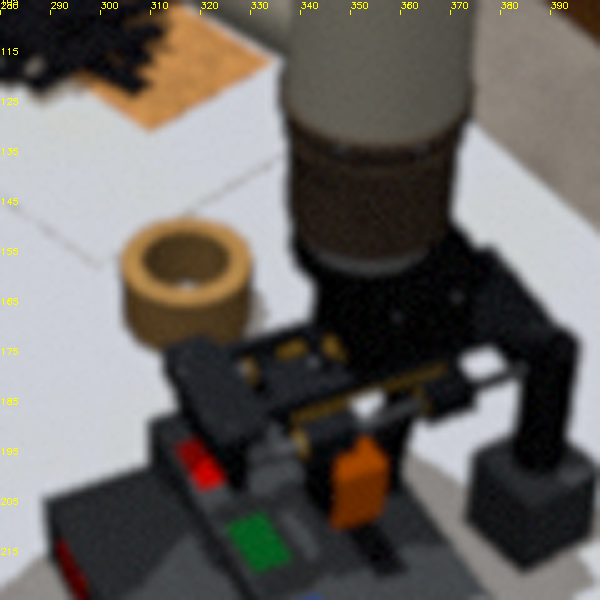

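```bash
python3 - <<'E'
from h import *
np.set_printoptions(precision=2,suppress=True)
s=Cam("side");t=Cam("top")
a=np.radians(-7.05);X=np.array([np.cos(a),np.sin(a),0]);Y=np.array([-np.sin(a),np.cos(a),0]);O=np.array([.5695,0,0])
for y in (.0165,.0136,-.002,-.0165): print(y,s.proj(O+X*.0715+Y*y+[0,0,.127]),t.proj(O+X*.0715+Y*y+[0,0,.127]))
# slot ends
for u in ([306.8,181],[339.8,184.5]): 
    w=t.plane(u,.085)[0]-O; print('slot end',w@X*1000,w@Y*1000)
u=[359.5,219.5]; w=s.plane(u,.085)[0]-O; print('slot R side',w@X*1000,w@Y*1000)
E
```

```text
0.0165 [[346.38 192.46]] [[317.44 179.33]]
0.0136 [[346.88 193.17]] [[318.43 179.44]]
-0.002 [[349.6 197. ]] [[323.8  180.02]]
-0.0165 [[352.16 200.61]] [[328.79 180.57]]
slot end 72.13630283052159 48.281367127658726
slot end 72.44068554947764 -50.97348686571139
slot R side 77.65012799306659 -50.20482093445522
```

Emit:
step_arm(moves=[[[0, 0, 0, -0.1, 0, 0, 10], [0, 0, 0, -0.2, 0, 0, 10], [0, 0, 0, -0.2, 0, 0, 10], [0, 0, 0, -0.2, 0, 0, 10], [0, 0, 0, -0.2, 0, 0, 10]]])

```text
time_s: 13.63
tcp_pos: [0.6413, -0.011, 0.1122]
ee_rot: [[0.123, 0.008, -0.992], [0.992, 0.011, 0.123], [0.012, -1.0, -0.007]]
wrist_force: [1.2, 28.9, 6.7]
gripper_width: 0.345
```

A firm stop: force grew but position did not. Unloading, releasing and looking.

Emit:
step_arm(moves=[[[0, 0, 0, 0.5, 0, 0, 10], [0, 0, 0, 0.75, 0, 0, 30], [0, 0, 0, 0.75, 0, 0, 50], [0, 0, 0, 0.75, 0, 0, 60], [0, 0, 0, 0.75, 0, 0, 60]]])

```text
time_s: 14.05
tcp_pos: [0.6371, -0.0135, 0.1093]
ee_rot: [[0.128, -0.007, -0.992], [0.992, -0.001, 0.128], [-0.002, -1.0, 0.007]]
wrist_force: [-0.3, 0.1, -0.5]
gripper_width: 0.485
```

Emit:
step_arm(moves=[[[0, 0, 0, 0, -2, 0, 60], [0, 0, 0, 0, -5, 0.5, 60], [0, 0, 0, 0, -8, 4, 60], [0, 0, 0, 0, -9, 8, 60], [0, 0, 0, 0, -9, 12, 60]]])

```text
time_s: 14.47
tcp_pos: [0.5215, 0.0015, 0.2023]
ee_rot: [[0.128, 0.001, -0.992], [0.992, -0.0, 0.128], [-0.0, -1.0, -0.001]]
wrist_force: [0.2, 1.1, -0.5]
gripper_width: 0.602
```

Emit:
step_arm(moves=[[[0, 0, 0, -2, 0, 2, 60], [0, 0, 0, -6, 0, 4, 60], [0, 0, 0, -9, 0, 5, 60], [0, 0, 0, -12, 0, 5, 60], [0, 0, 0, -14, 0, 5, 60]]])

```text
time_s: 14.88
tcp_pos: [0.4515, -0.1324, 0.2002]
ee_rot: [[0.128, -0.005, -0.992], [0.992, 0.0, 0.128], [-0.001, -1.0, 0.005]]
wrist_force: [1.2, 0.4, 0.2]
gripper_width: 0.601
```

```bash
python3 p.py .642 .005 .111 172.95; python3 - <<'E'
from h import *
s=Cam("side");s.crop(280,165,110,115,5,"s15.png")
t=Cam("top");t.crop(270,150,105,95,7,"t15.png")
a=np.radians(-7.05);X=np.array([np.cos(a),np.sin(a),0]);Y=np.array([-np.sin(a),np.cos(a),0]);O=np.array([.5695,0,0])
E
```

```text
t 14.88 pos [ 0.4515 -0.1324  0.2002] yawz 172.63 F [1.2 0.4 0.2] g 0.601 J [  3.   9. -23.  -0. -58. -11.]
turn [-0.005 -0.006 -0.001] shift cm [ 16.08   8.83 -17.17] rows needed 6.3
```

View pics/t15.png

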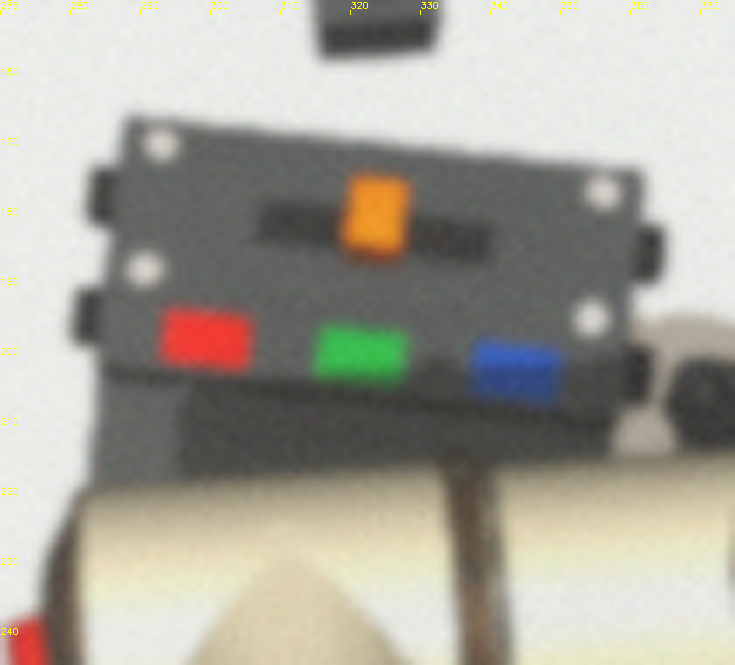

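View pics/s15.png

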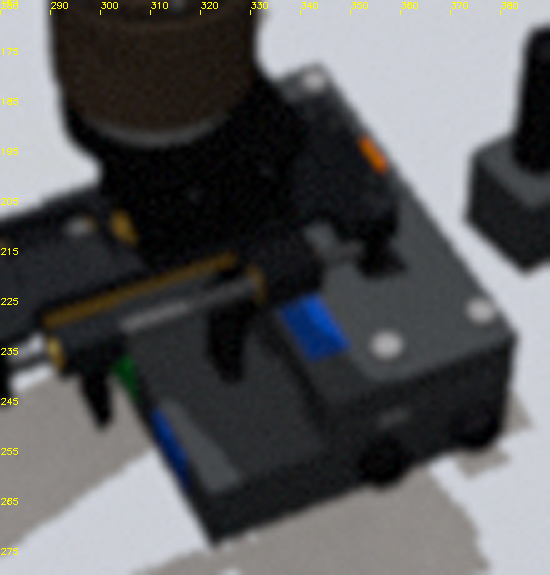

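The lock stopped with its grip at top pixel (323,180), about 15 mm right of where it started and centred on its ±50 mm groove. Now the blades.

```bash
cat > mb.py <<'E'
from h import *
import sys
np.set_printoptions(precision=4,suppress=True)
t=Cam("top");s=Cam("side")
for c in sys.argv[1].split(','):
    for cam,lim in((t,(365,500,150,300)),(s,(295,460,265,400))):
        m=mask(cam.im,c);k=np.zeros_like(m);k[lim[2]:lim[3],lim[0]:lim[1]]=1;m=m*k
        V=cv2.cvtColor(cam.im,cv2.COLOR_RGB2HSV)[...,2];vv=V[m>0]
        if len(vv)<20: print(c,cam.n,'few');continue
        if cam is s:
            th,_=cv2.threshold(vv.reshape(-1,1),0,255,cv2.THRESH_OTSU);m=((m>0)&(V>th)).astype(np.uint8)
        ys,xs=np.nonzero(m);w=cam.plane(np.c_[xs,ys],.042)
        q=w[:,:2]-w[:,:2].mean(0);U,S,Vt=np.linalg.svd(q);d=Vt[0]*np.sign(Vt[0][0])
        print(c,cam.n,len(xs),'mean',w.mean(0)[:2],'yaw',np.degrees(np.arctan2(d[1],d[0])).round(1))
t.crop(365,150,130,110,6,"tb.png");s.crop(300,270,150,120,5,"sb.png")
E
python3 mb.py red,green,blue
```

```text
red top 135 mean [ 0.4852 -0.4289] yaw 3.9
red side 265 mean [ 0.4874 -0.4315] yaw 4.8
green top 113 mean [ 0.4082 -0.252 ] yaw -15.0
green side 195 mean [ 0.4097 -0.2545] yaw -13.0
blue top 88 mean [ 0.5836 -0.264 ] yaw -10.9
blue side 175 mean [ 0.5804 -0.265 ] yaw -13.1
```

View pics/tb.png

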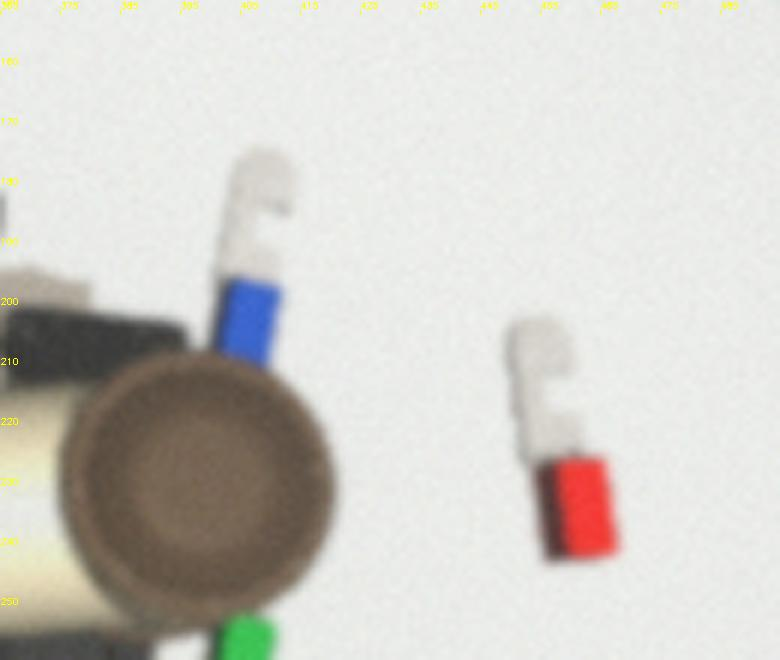

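View pics/sb.png

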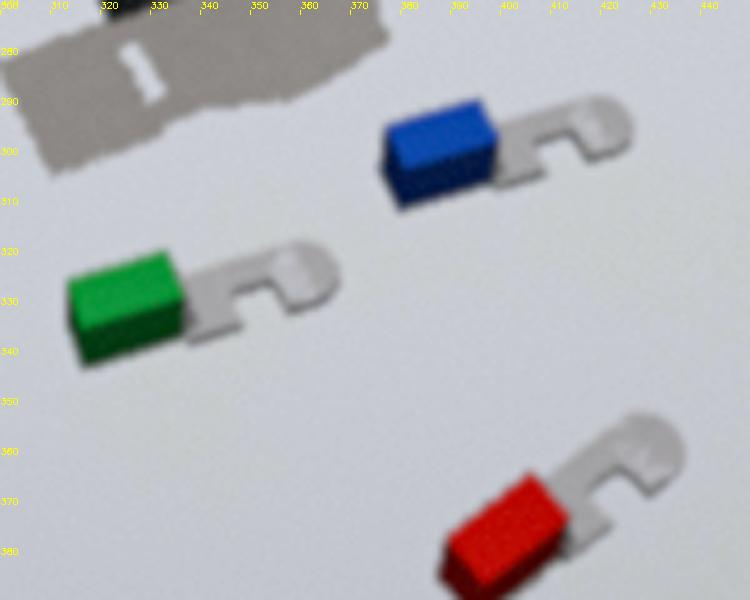

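```bash
python3 p.py .5794 -.2638 .15 -103.5
```

```text
t 15.08 pos [ 0.4535 -0.1309  0.2001] yawz 172.62 F [ 1.1 -0.3 -0.1] g 0.6 J [  4.   9. -23.  -0. -58. -11.]
turn [-0.003 -1.464  0.002] shift cm [-11.56   4.96 -14.21] rows needed 12.0
```

Emit:
step_arm(moves=[[[0, -0.12, 0, -1, 0, -1.2, 60], [0, -0.24, 0, -2, 0, -2.5, 60], [0, -0.36, 0, -3, 0, -3.7, 60], [0, -0.48, 0, -4, 0, -5, 60], [0, -0.6, 0, -5, 0, -6.2, 60]]])

```text
time_s: 15.5
tcp_pos: [0.5105, -0.187, 0.2003]
ee_rot: [[-0.462, -0.003, -0.887], [0.887, 0.0, -0.462], [0.002, -1.0, 0.002]]
wrist_force: [0.6, 0.4, -0.4]
gripper_width: 0.596
```

```bash
python3 p.py .5794 -.2638 .15 -103.5
```

```text
t 15.5 pos [ 0.5105 -0.187   0.2003] yawz -152.45 F [ 0.6  0.4 -0.4] g 0.596 J [ -3.  16. -14.  -0. -61.  31.]
turn [-0.001 -0.854  0.002] shift cm [-10.     5.01  -2.56] rows needed 7.0
```

Emit:
step_arm(moves=[[[0, -0.12, 0, -1.5, 0.5, -0.4, 60], [0, -0.24, 0, -3, 1.2, -0.8, 60], [0, -0.36, 0, -4.5, 2, -1.2, 60], [0, -0.48, 0, -6, 2.7, -1.5, 60], [0, -0.6, 0, -7.5, 3.5, -1.9, 60]]])

```text
time_s: 15.92
tcp_pos: [0.5616, -0.2449, 0.1649]
ee_rot: [[-0.882, -0.003, -0.471], [0.471, 0.001, -0.882], [0.003, -1.0, 0.001]]
wrist_force: [1.4, 0.1, -0.5]
gripper_width: 0.598
```

Emit:
step_arm(moves=[[[0, -0.1, 0, -0.9, 0.5, 2, 60], [0, -0.2, 0, -1.5, 1, 2, 60], [0, -0.25, 0, -1.5, 1.5, 1.8, 60], [0, -0.25, 0, -1.5, 1.5, 1.8, 60], [0, -0.25, 0, -1.5, 1.5, 1.8, 60]]])

```text
time_s: 16.33
tcp_pos: [0.5658, -0.2676, 0.1501]
ee_rot: [[-0.97, -0.003, -0.245], [0.245, 0.001, -0.97], [0.003, -1.0, 0.0]]
wrist_force: [0.4, 0.1, 0.8]
gripper_width: 0.6
```

```bash
python3 p.py .5794 -.2638 .10 -103.5; python3 mb.py blue
```

```text
t 16.33 pos [ 0.5658 -0.2676  0.1501] yawz -104.18 F [0.4 0.1 0.8] g 0.6 J [-11.  26.  -6.  -0. -58.  86.]
turn [ 0.    -0.012  0.003] shift cm [-1.24  5.   -0.7 ] rows needed 1.3
blue top 22 mean [ 0.5599 -0.2575] yaw 78.1
blue side 115 mean [ 0.5734 -0.2632] yaw -11.1
```

View pics/sb.png

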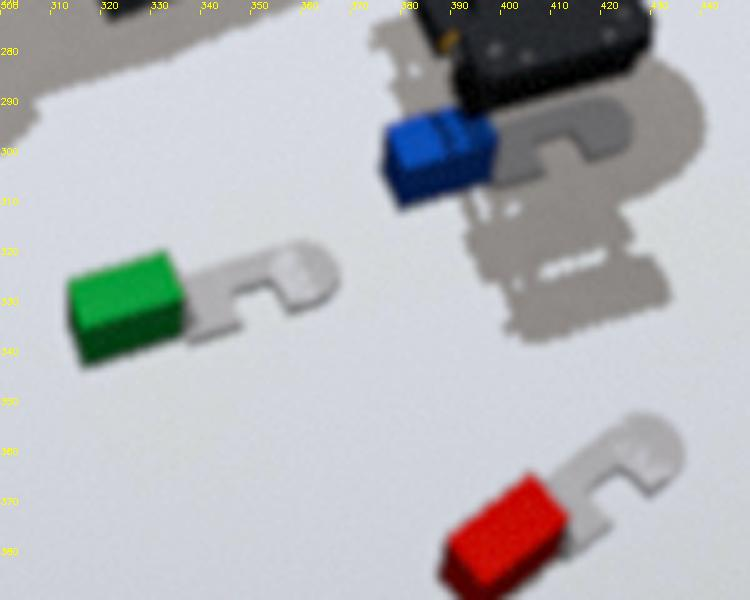

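Emit:
step_arm(moves=[[[0, -0.01, 0, -1.2, 2, -0.7, 60], [0, -0.01, 0, -1.2, 5, -0.7, 60], [0, -0.01, 0, -1.2, 8, -0.7, 60], [0, -0.01, 0, -1.2, 10, -0.7, 60], [0, -0.01, 0, -1.2, 11, -0.7, 60]]])

```text
time_s: 16.85
tcp_pos: [0.5778, -0.2636, 0.0383]
ee_rot: [[-0.972, -0.005, -0.235], [0.235, 0.001, -0.972], [0.005, -1.0, -0.0]]
wrist_force: [0.1, 0.3, -0.0]
gripper_width: 0.599
```

```bash
python3 p.py .5794 -.2638 .022 -103.5; python3 mb.py blue
```

```text
t 16.85 pos [ 0.5778 -0.2636  0.0383] yawz -103.61 F [ 0.1  0.3 -0. ] g 0.599 J [-10.  34. -11.  -0. -46.  86.]
turn [ 0.    -0.002  0.005] shift cm [-0.17  1.63 -0.01] rows needed 0.4
blue top few
blue side 28 mean [ 0.56   -0.2607] yaw 71.0
```

View pics/sb.png

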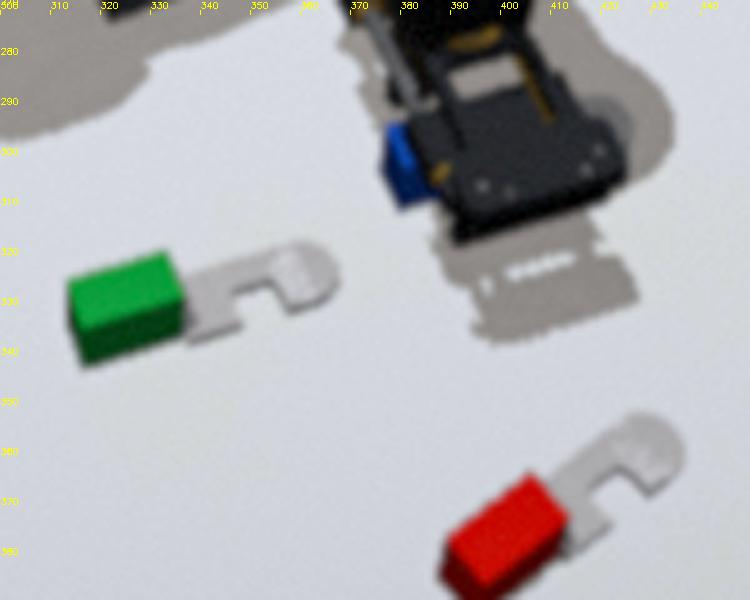

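Emit:
step_arm(moves=[[[0, 0, 0.005, -0.2, 0.8, 0, 60], [0, 0, 0.005, -0.2, 1.6, 0, 60], [0, 0, 0.005, -0.2, 1.6, 0, 45], [0, 0, 0.005, -0.2, 1.6, 0, 25], [0, 0, 0.005, -0.2, 1.6, 0, 10]]])

```text
time_s: 17.37
tcp_pos: [0.582, -0.2651, 0.0259]
ee_rot: [[-0.972, 0.006, -0.234], [0.234, -0.002, -0.972], [-0.006, -1.0, 0.0]]
wrist_force: [0.4, 0.2, 1.1]
gripper_width: 0.452
```

Emit:
step_arm(moves=[[[0, 0, 0, 0, 0, 0, 5], [0, 0, 0, 0, 0, 0, 5], [0, 0, 0, 0, 0, 0, 5], [0, 0, 0, 0, 0, 0, 5], [0, 0, 0, 0, 0, 0, 5]]])

```text
time_s: 17.78
tcp_pos: [0.5819, -0.265, 0.0257]
ee_rot: [[-0.972, 0.006, -0.234], [0.234, -0.001, -0.972], [-0.006, -1.0, 0.0]]
wrist_force: [0.4, 0.0, 3.2]
gripper_width: 0.295
```

```bash
python3 p.py .5794 -.2638 .022 -103.5
```

```text
t 17.78 pos [ 0.5819 -0.265   0.0257] yawz -103.56 F [0.4 0.  3.2] g 0.295 J [-10.  35. -11.   0. -44.  86.]
turn [-0.    -0.001 -0.006] shift cm [ 0.27  0.37 -0.06] rows needed 0.1
```

The blade is gripped: opening 0.295 is 25.7 mm, against the 26 mm grip. Lifting and moving to the pre-insertion pose.

Emit:
step_arm(moves=[[[0, 0, 0, 0, -1, 0, 5], [0, 0, -0.006, 0, -3, 0, 5], [0, 0, -0.006, 0.5, -6, 0, 5], [0, 0, -0.006, 2.5, -9, 0, 5], [0, 0, -0.006, 5, -11, 0, 5]]])

```text
time_s: 18.2
tcp_pos: [0.5338, -0.2535, 0.1374]
ee_rot: [[-0.972, 0.003, -0.234], [0.234, -0.001, -0.972], [-0.003, -1.0, 0.001]]
wrist_force: [-0.0, 0.3, -0.2]
gripper_width: 0.292
```

```bash
python3 p.py .4452 -.0511 .13 -97.05
```

```text
t 18.2 pos [ 0.5338 -0.2535  0.1374] yawz -103.53 F [-0.   0.3 -0.2] g 0.292 J [-10.  24. -12.   0. -54.  86.]
turn [-0.001 -0.113 -0.003] shift cm [ 13.36   0.69 -17.61] rows needed 5.5
```

Emit:
step_arm(moves=[[[0, -0.02, 0, 2.4, 0.1, -3.2, 5], [0, -0.05, 0, 4.8, 0.3, -6.4, 5], [0, -0.08, 0, 7.2, 0.4, -9.6, 5], [0, -0.11, 0, 9.8, 0.6, -12.9, 5], [0, -0.11, 0, 12, 0.7, -15.5, 5]]])

```text
time_s: 18.62
tcp_pos: [0.4502, -0.0727, 0.128]
ee_rot: [[-0.992, -0.002, -0.126], [0.126, 0.001, -0.992], [0.002, -1.0, -0.0]]
wrist_force: [0.9, 1.4, -2.0]
gripper_width: 0.296
```

Emit:
step_arm(moves=[[[0, 0, 0, 0, 0, 0, 5], [0, 0, 0, 0, 0, 0, 5], [0, 0, 0, 0, 0, 0, 5], [0, 0, 0, 0, 0, 0, 5], [0, 0, 0, 0, 0, 0, 5]]])

```text
time_s: 19.03
tcp_pos: [0.4525, -0.0751, 0.1279]
ee_rot: [[-0.992, -0.001, -0.128], [0.128, 0.0, -0.992], [0.001, -1.0, -0.0]]
wrist_force: [-0.3, -0.1, -1.3]
gripper_width: 0.294
```

```bash
python3 p.py .4452 -.0511 .085 -97.05;  python3 - <<'E'
from h import *
s=Cam("side");s.crop(270,165,120,115,5,"s16.png")
t=Cam("top");t.crop(270,170,105,95,7,"t16.png")
E
```

```text
t 19.03 pos [ 0.4525 -0.0751  0.1279] yawz -97.37 F [-0.3 -0.1 -1.3] g 0.294 J [ 11.  13. -31.  -0. -47.  72.]
turn [ 0.    -0.006  0.001] shift cm [ 1.03  4.29 -2.28] rows needed 1.2
```

View pics/t16.png

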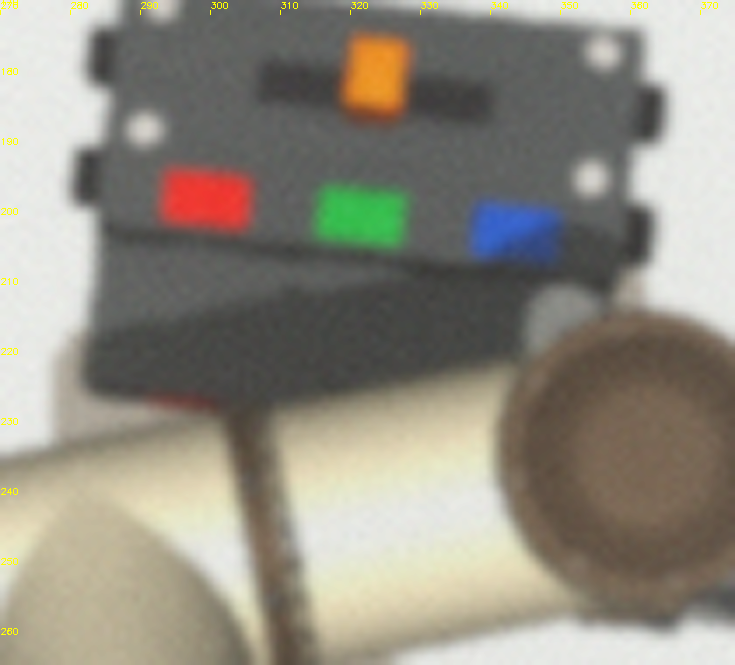

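View pics/s16.png

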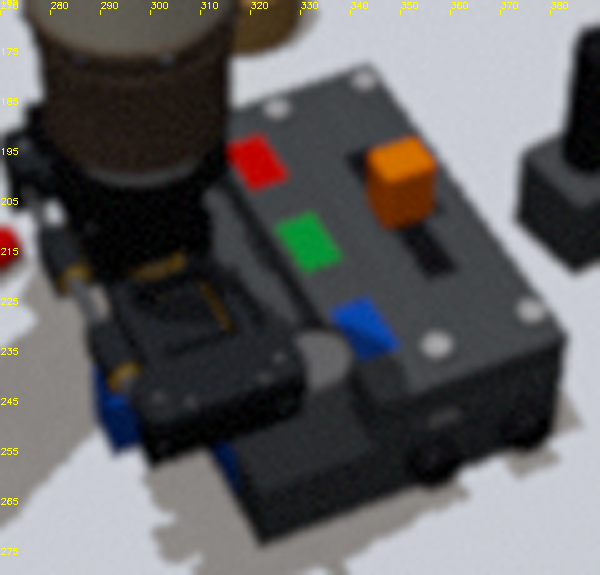

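```bash
cat > tip.py <<'E'
from h import *
import sys
# args: gripz(under->tcp) topu topv sideu sidev  (tip extreme point pixels)
np.set_printoptions(precision=4,suppress=True)
t=Cam("top");s=Cam("side")
st=r.sense();p=np.array(st["tcp_pos"]);R=np.array(st["ee_rot"]);z=p[2]-float(sys.argv[1])+.006
for cam,i in((t,2),(s,4)):
    w=cam.plane([float(sys.argv[i]),float(sys.argv[i+1])],z)[0];print(cam.n,w,'tool',(R.T@(w-p))*1000)
E
python3 tip.py .0257 350 210.5 335 231.3; python3 tip.py .0257 345 216 339.5 236
```

```text
top [ 0.553  -0.0859  0.108 ] tool [-101.4051   19.5513   -2.0215]
side [ 0.5531 -0.0756  0.108 ] tool [-100.2047   19.5528  -12.2321]
top [ 0.5371 -0.0709  0.1081] tool [-83.8105  19.5899 -14.5237]
side [ 0.5542 -0.0942  0.1081] tool [-103.7662   19.5634    6.3828]
```

Emit:
step_arm(moves=[[[0, 0, 0, 0.4, 0.8, -0.9, 5], [0, 0, 0, 0.8, 2, -1.8, 5], [0, -0.005, 0, 1, 3, -2.3, 5], [0, -0.005, 0, 1, 4, -2.3, 5], [0, -0.005, 0, 1, 4.6, -2.3, 5]]])

```text
time_s: 19.75
tcp_pos: [0.4441, -0.0496, 0.0807]
ee_rot: [[-0.993, -0.003, -0.121], [0.121, -0.0, -0.993], [0.003, -1.0, 0.0]]
wrist_force: [-0.7, 0.9, -2.5]
gripper_width: 0.295
```

```bash
python3 p.py .4452 -.0511 .078 -97.05;  python3 - <<'E'
from h import *
s=Cam("side");s.crop(270,165,120,115,5,"s17.png")
t=Cam("top");t.crop(270,170,105,95,7,"t17.png")
E
```

```text
t 19.75 pos [ 0.4441 -0.0496  0.0807] yawz -96.94 F [-0.7  0.9 -2.5] g 0.295 J [ 15.  16. -35.  -0. -39.  69.]
turn [-0.     0.002  0.003] shift cm [-0.13  0.27  0.13] rows needed 0.1
```

View pics/t17.png

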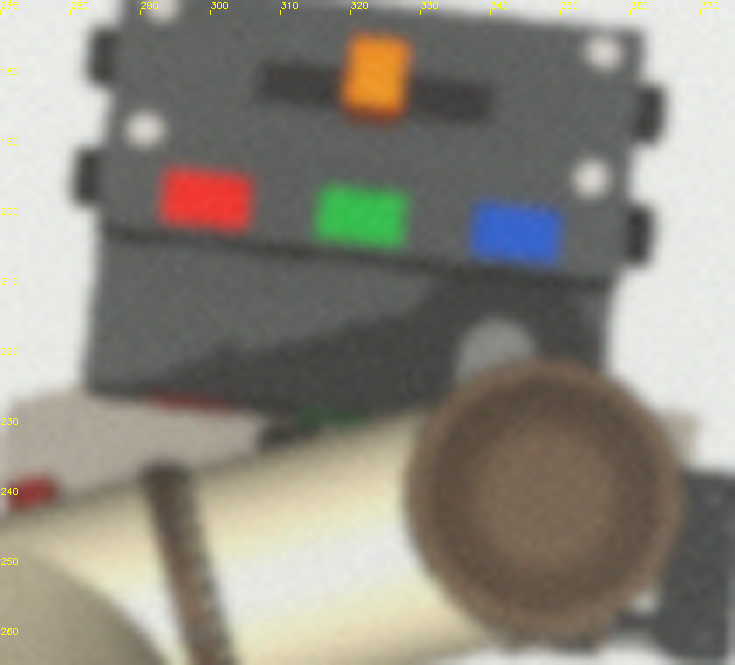

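View pics/s17.png

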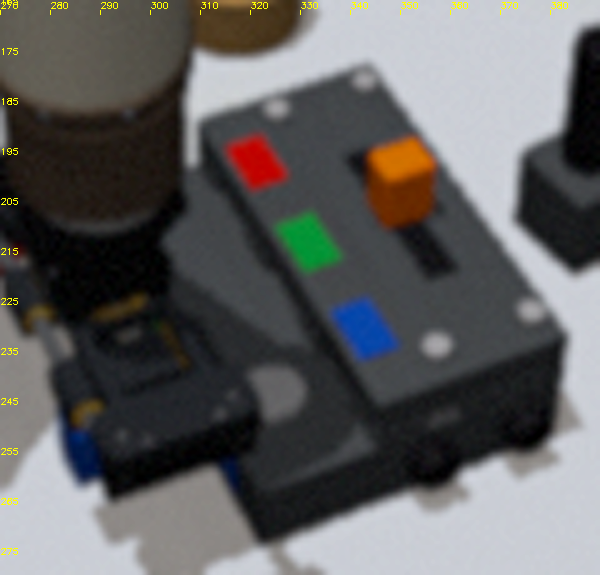

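```bash
cat > lat.py <<'E'
from h import *
# lateral offset (mm, +left) of measured blade-tip mid vs patch in each camera. args: zblade  colour tu tv su sv
import sys
np.set_printoptions(precision=2,suppress=True)
t=Cam("top");s=Cam("side")
a=np.radians(-7.05);X=np.array([np.cos(a),np.sin(a),0]);Y=np.array([-np.sin(a),np.cos(a),0])
T={'red':[299.11,198.03],'green':[320.99,200.41],'blue':[343.39,202.83]};S={'red':[320.82,196.99],'green':[331.17,213.06],'blue':[342.4,230.3]}
z=float(sys.argv[1]);c=sys.argv[2];v=list(map(float,sys.argv[3:]))
for cam,P,u in((t,T,v[:2]),(s,S,v[2:])):
    d=cam.plane(u,z)[0]-cam.plane(P[c],.085)[0]; print(cam.n,'dx',d@X*1000,'dy',d@Y*1000)
E
python3 lat.py .061 blue 340.7 219.5 325 243; python3 lat.py .061 blue 341.5 215.5 327 238
```

```text
top dx -47.35246615904814 dy 1.744933109743624
side dx -49.69013555511857 dy -1.3631084768529729
top dx -35.029640747035 dy 0.5634982791618476
side dx -37.97971269276207 dy 11.449420751842142
```

Emit:
step_arm(moves=[[[0, 0, 0, -0.2, 0.2, 0.13, 5], [0, 0, 0, -1.2, 0.25, 0.13, 5], [0, 0, 0, -2.2, 0.25, 0.13, 5], [0, 0, 0, -3.2, 0.25, 0.13, 5], [0, 0, 0, -4, 0.25, 0.13, 5]]])

```text
time_s: 20.47
tcp_pos: [0.4867, -0.0565, 0.0796]
ee_rot: [[-0.993, 0.0, -0.122], [0.122, 0.0, -0.993], [-0.0, -1.0, -0.0]]
wrist_force: [0.9, -0.5, -1.3]
gripper_width: 0.298
```

```bash
python3 p.py .5395 -.0628 .078 -97.05;  python3 - <<'E'
from h import *
s=Cam("side");s.crop(270,165,120,115,5,"s18.png")
E
```

```text
t 20.47 pos [ 0.4867 -0.0565  0.0796] yawz -96.98 F [ 0.9 -0.5 -1.3] g 0.298 J [ 12.  19. -30.  -0. -41.  71.]
turn [ 0.     0.001 -0.   ] shift cm [-5.32  0.16 -0.01] rows needed 1.3
```

View pics/s18.png

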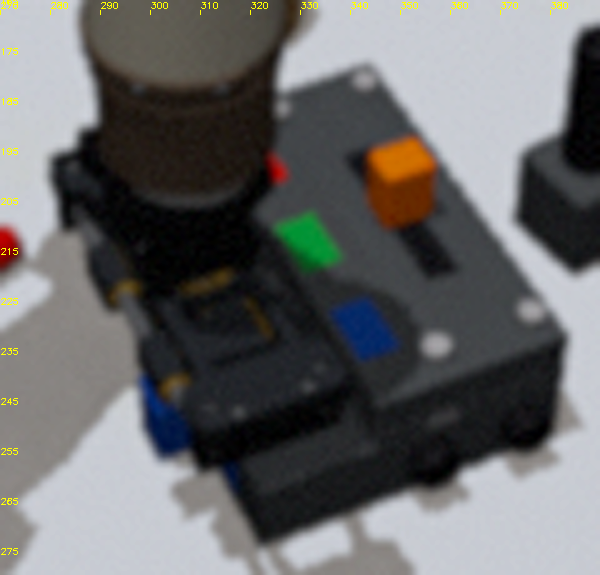

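The tip is about 27 mm into the slot with no resistance. Continuing.

Emit:
step_arm(moves=[[[0, 0, 0, -0.8, 0.1, 0, 5], [0, 0, 0, -1.8, 0.1, 0, 5], [0, 0, 0, -2.8, 0.1, 0, 5], [0, 0, 0, -3.6, 0.1, 0, 5], [0, 0, 0, -4.2, 0.1, 0, 5]]])

```text
time_s: 20.93
tcp_pos: [0.5277, -0.0615, 0.0784]
ee_rot: [[-0.993, -0.0, -0.122], [0.122, 0.0, -0.993], [0.0, -1.0, -0.0]]
wrist_force: [0.0, 0.2, -2.4]
gripper_width: 0.295
```

Emit:
step_arm(moves=[[[0, 0, 0, -0.3, 0, 0, 5], [0, 0, 0, -0.6, 0, 0, 5], [0, 0, 0, -0.9, 0, 0, 5], [0, 0, 0, -1.2, 0, 0, 5], [0, 0, 0, -1.2, 0, 0, 5]]])

```text
time_s: 21.35
tcp_pos: [0.5387, -0.0629, 0.0785]
ee_rot: [[-0.993, -0.0, -0.121], [0.121, 0.0, -0.993], [0.0, -1.0, -0.0]]
wrist_force: [0.6, -0.4, -1.8]
gripper_width: 0.298
```

```bash
python3 p.py .5395 -.0628 .078 -97.05
```

```text
t 21.35 pos [ 0.5387 -0.0629  0.0785] yawz -96.97 F [ 0.6 -0.4 -1.8] g 0.298 J [ 10.  24. -23.  -0. -44.  73.]
turn [0.    0.001 0.   ] shift cm [-0.08  0.05 -0.02] rows needed 0.0
```

Emit:
step_arm(moves=[[[0, 0, 0, -0.15, 0, 0, 5], [0, 0, 0, -0.3, 0, 0, 5], [0, 0, 0, -0.4, 0, 0, 5], [0, 0, 0, -0.5, 0, 0, 5], [0, 0, 0, -0.5, 0, 0, 5]]])

```text
time_s: 21.77
tcp_pos: [0.5409, -0.0635, 0.0779]
ee_rot: [[-0.992, -0.006, -0.122], [0.122, 0.0, -0.993], [0.006, -1.0, 0.001]]
wrist_force: [-5.4, 1.5, 1.1]
gripper_width: 0.297
```

Emit:
step_arm(moves=[[[0, 0, 0, -0.1, 0, 0, 5], [0, 0, 0, -0.2, 0, 0, 5], [0, 0, 0, -0.3, 0, 0, 5], [0, 0, 0, -0.3, 0.2, 0, 5], [0, 0, 0, -0.3, 0.2, 0, 5]]])

```text
time_s: 22.18
tcp_pos: [0.541, -0.0641, 0.0756]
ee_rot: [[-0.992, -0.012, -0.123], [0.123, -0.0, -0.992], [0.012, -1.0, 0.002]]
wrist_force: [-11.1, 2.6, 5.2]
gripper_width: 0.298
```

```bash
python3 p.py .5395 -.0628 .078 -97.05
```

```text
t 22.18 pos [ 0.541  -0.0641  0.0756] yawz -97.04 F [-11.1   2.6   5.2] g 0.298 J [ 10.  24. -22.  -0. -45.  73.]
turn [-0.002  0.     0.012] shift cm [ 0.17 -0.23 -0.11] rows needed 0.1
```

Shoulder contact confirmed: 11 N with no further motion, and the blade is on the floor. Releasing.

Emit:
step_arm(moves=[[[0, 0, 0, 0.3, 0, 0, 5], [0, 0, 0, 0.3, -0.1, 0, 20], [0, 0, 0, 0.3, -0.1, 0, 35], [0, 0, 0, 0.3, -0.1, 0, 45], [0, 0, 0, 0.3, -0.1, 0, 50]]])

```text
time_s: 22.6
tcp_pos: [0.5451, -0.0634, 0.0783]
ee_rot: [[-0.993, 0.003, -0.121], [0.121, 0.0, -0.993], [-0.003, -1.0, -0.001]]
wrist_force: [0.1, -0.1, -0.0]
gripper_width: 0.425
```

Emit:
step_arm(moves=[[[0, 0, 0, 0, 0, 0, 50], [0, 0, 0, 0, -0.5, 0, 50], [0, 0, 0, 0, -2, 0, 50], [0, 0, 0, 0, -4, 0, 50], [0, 0, 0, 0, -7, 0, 50]]])

```text
time_s: 23.02
tcp_pos: [0.542, -0.0636, 0.1466]
ee_rot: [[-0.993, -0.005, -0.122], [0.122, -0.0, -0.993], [0.005, -1.0, 0.001]]
wrist_force: [0.8, -0.5, -0.4]
gripper_width: 0.5
```

Emit:
step_arm(moves=[[[0, 0, 0, 2, -1, 2, 50], [0, 0, 0, 4, -2, 6, 50], [0, 0, 0, 6, -2, 9, 50], [0, 0, 0, 8, -2, 12, 50], [0, 0, 0, 9, -2, 15, 50]]])

```text
time_s: 23.43
tcp_pos: [0.4335, -0.2023, 0.1685]
ee_rot: [[-0.993, 0.0, -0.121], [0.121, 0.0, -0.993], [-0.0, -1.0, -0.0]]
wrist_force: [0.9, -0.0, 0.6]
gripper_width: 0.501
```

```bash
python3 mb.py red,green; python3 p.py .409 -.253 .15 -104;  python3 - <<'E'
from h import *
s=Cam("side");s.crop(270,165,120,115,5,"s19.png")
t=Cam("top");t.crop(270,150,105,95,7,"t19.png")
E
```

```text
red top 136 mean [ 0.4853 -0.4287] yaw 3.0
red side 265 mean [ 0.4874 -0.4315] yaw 4.8
green top 32 mean [ 0.3932 -0.2491] yaw 86.6
green side 194 mean [ 0.4102 -0.2547] yaw -13.6
t 23.53 pos [ 0.4338 -0.2041  0.1683] yawz -97.25 F [-0.1  0.4 -0.6] g 0.5 J [ -6.  11. -25.   0. -54.  88.]
turn [-0.     0.118  0.   ] shift cm [1.84 1.83 5.17] rows needed 1.4
```

View pics/s19.png

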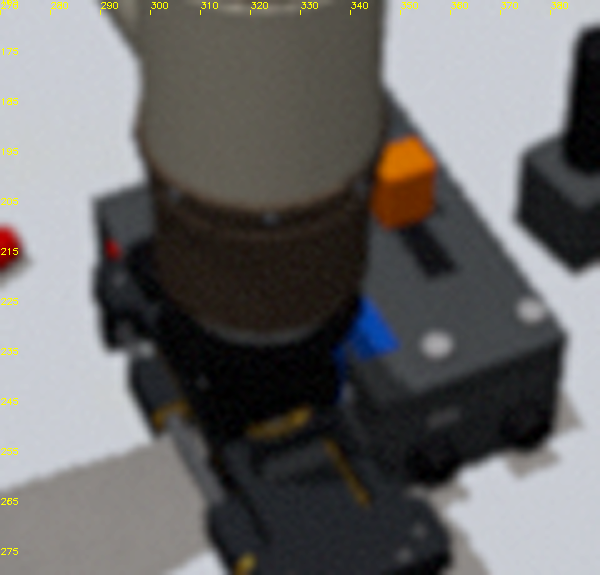

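View pics/t19.png

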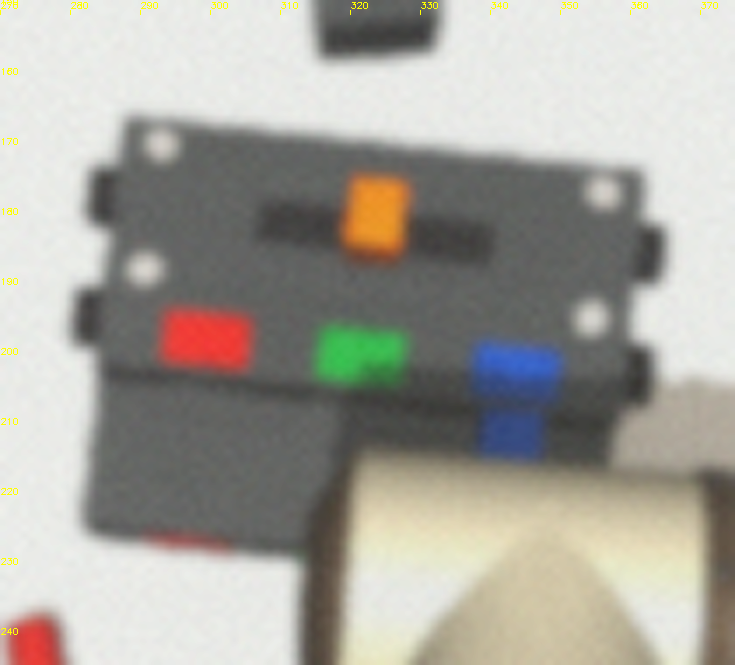

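View pics/sb.png

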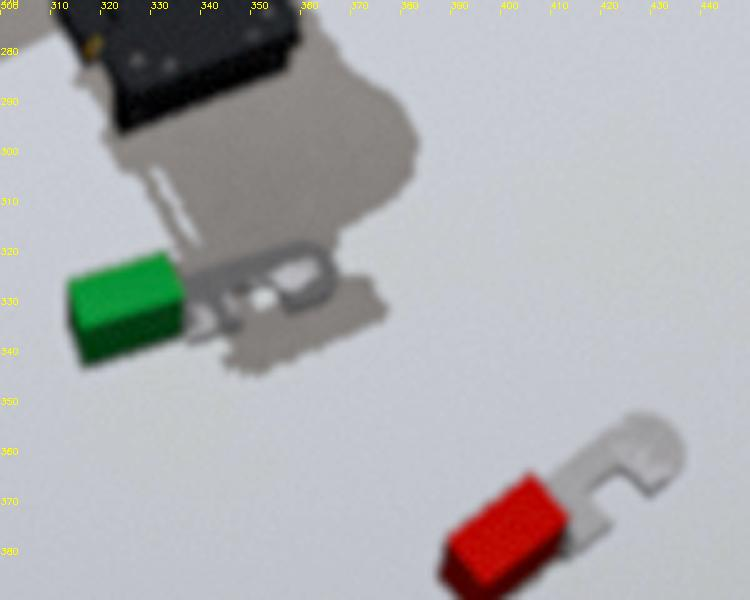

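Blue sits in its slot (top view grip at 338–346, row 210). Green and red haven't moved. Next I grasp green.

```bash
python3 p.py .4093 -.2533 .024 -103.4
```

```text
t 23.63 pos [ 0.4359 -0.2022  0.1682] yawz -97.08 F [-0.3 -0.1  0.2] g 0.496 J [ -5.  12. -25.   0. -54.  88.]
turn [ 0.     0.11  -0.001] shift cm [ 2.02 14.42  5.4 ] rows needed 3.9
```

Emit:
step_arm(moves=[[[0, 0.06, 0, 0.9, 0.5, 2.5, 60], [0, 0.11, 0, 1.8, 1.5, 5, 60], [0, 0.11, 0, 1.9, 4, 5.2, 60], [0, 0.11, 0, 1.9, 6, 5.2, 60], [0, 0.11, 0, 1.9, 8, 5.2, 60]]])

```text
time_s: 24.05
tcp_pos: [0.4114, -0.2505, 0.0869]
ee_rot: [[-0.973, 0.0, -0.229], [0.229, -0.0, -0.973], [-0.0, -1.0, 0.0]]
wrist_force: [0.2, -0.1, -0.1]
gripper_width: 0.602
```

```bash
python3 p.py .4093 -.2533 .024 -103.4; python3 mb.py green
```

```text
t 24.05 pos [ 0.4114 -0.2505  0.0869] yawz -103.24 F [ 0.2 -0.1 -0.1] g 0.602 J [-12.  18. -30.   0. -42.  89.]
turn [-0.     0.003 -0.   ] shift cm [0.15 6.29 0.33] rows needed 1.6
green top few
green side 26 mean [ 0.3892 -0.2526] yaw 80.6
```

View pics/sb.png

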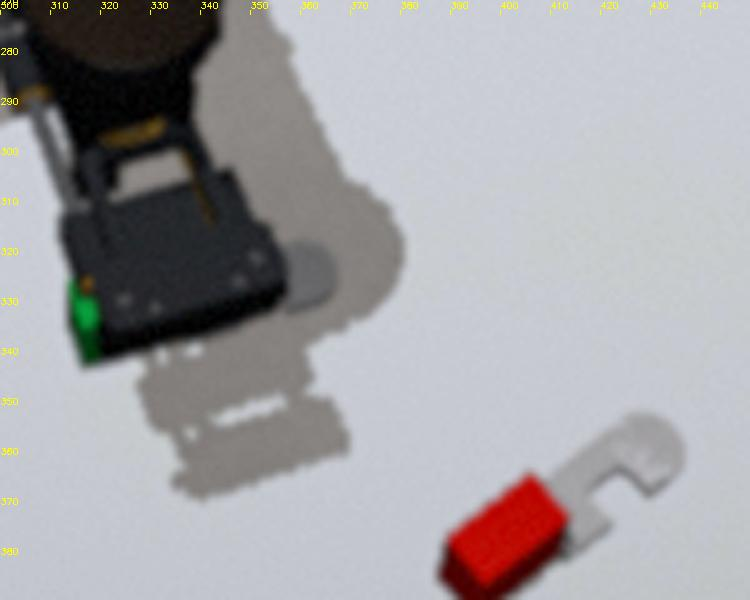

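Emit:
step_arm(moves=[[[0, 0, 0, 0.2, 1.5, 0.3, 60], [0, 0, 0, 0.2, 3.5, 0.3, 60], [0, 0, 0, 0.2, 5, 0.3, 60], [0, 0, 0, 0.2, 6.2, 0.3, 60], [0, 0, 0, 0.2, 6.2, 0.3, 50]]])

```text
time_s: 24.57
tcp_pos: [0.4079, -0.2524, 0.0246]
ee_rot: [[-0.974, -0.004, -0.228], [0.228, 0.001, -0.974], [0.004, -1.0, 0.0]]
wrist_force: [-0.0, 1.3, 0.4]
gripper_width: 0.574
```

Emit:
step_arm(moves=[[[0, 0, 0, 0, 0, 0, 40], [0, 0, 0, 0, 0, 0, 25], [0, 0, 0, 0, 0, 0, 5], [0, 0, 0, 0, 0, 0, 5], [0, 0, 0, 0, 0, 0, 5]]])

```text
time_s: 24.98
tcp_pos: [0.4086, -0.2533, 0.0265]
ee_rot: [[-0.973, 0.001, -0.23], [0.23, -0.0, -0.973], [-0.001, -1.0, 0.0]]
wrist_force: [0.0, 1.9, 4.0]
gripper_width: 0.298
```

Emit:
step_arm(moves=[[[0, 0, 0, 0, 0, 0, 5], [0, 0, 0, 0, 0, 0, 5], [0, 0, 0, 0, 0, 0, 5], [0, 0, 0, 0, 0, 0, 5], [0, 0, 0, 0, 0, 0, 5]]])

```text
time_s: 25.4
tcp_pos: [0.4086, -0.2533, 0.0265]
ee_rot: [[-0.973, 0.001, -0.23], [0.23, -0.0, -0.973], [-0.001, -1.0, 0.0]]
wrist_force: [-0.9, 2.2, 6.5]
gripper_width: 0.294
```

```bash
python3 p.py .4093 -.2533 .024 -103.4
```

```text
t 25.4 pos [ 0.4086 -0.2533  0.0265] yawz -103.27 F [-0.9  2.2  6.5] g 0.294 J [-12.  24. -34.   0. -32.  89.]
turn [-0.     0.002 -0.001] shift cm [-0.07  0.25 -0.02] rows needed 0.1
```

Emit:
step_arm(moves=[[[0, 0, 0, 0, -1.5, 0, 5], [0, 0, 0, 0, -4, 0, 5], [0, 0, 0, 0, -7, 0, 5], [0, -0.02, 0, 0, -10, -1, 5], [0, -0.04, 0, 0, -12.5, -3, 5]]])

```text
time_s: 25.82
tcp_pos: [0.4142, -0.2247, 0.152]
ee_rot: [[-0.981, -0.001, -0.192], [0.192, 0.0, -0.981], [0.001, -1.0, 0.0]]
wrist_force: [1.8, 0.5, -2.5]
gripper_width: 0.294
```

```bash
python3 p.py .4497 .0148 .15 -97.05
```

```text
t 25.82 pos [ 0.4142 -0.2247  0.152 ] yawz -101.09 F [ 1.8  0.5 -2.5] g 0.294 J [ -9.  12. -27.   0. -51.  88.]
turn [-0.    -0.07   0.001] shift cm [  1.12   0.19 -24.18] rows needed 6.1
```

Emit:
step_arm(moves=[[[0, -0.01, 0, 0.2, 0, -3.8, 5], [0, -0.03, 0, 0.4, 0, -7.6, 5], [0, -0.05, 0, 0.6, 0, -11.4, 5], [0, -0.06, 0, 0.8, 0, -15.2, 5], [0, -0.07, 0, 0.9, 0, -19, 5]]])

```text
time_s: 26.23
tcp_pos: [0.441, -0.0343, 0.1503]
ee_rot: [[-0.993, -0.002, -0.122], [0.122, 0.0, -0.993], [0.002, -1.0, -0.0]]
wrist_force: [0.5, -0.2, -1.6]
gripper_width: 0.295
```

Emit:
step_arm(moves=[[[0, 0, 0, 0.1, 0, -2, 5], [0, 0, 0, 0.1, 0, -4, 5], [0, 0, 0, 0.1, 0, -5, 5], [0, 0, 0, 0.1, 0, -5, 5], [0, 0, 0, 0.1, 0, -5, 5]]])

```text
time_s: 26.65
tcp_pos: [0.4467, 0.0139, 0.1502]
ee_rot: [[-0.993, -0.002, -0.121], [0.121, -0.0, -0.993], [0.002, -1.0, 0.0]]
wrist_force: [-0.3, -0.2, -2.1]
gripper_width: 0.294
```

```bash
python3 p.py .4497 .0148 .083 -97.05
```

```text
t 26.65 pos [0.4467 0.0139 0.1502] yawz -96.94 F [-0.3 -0.2 -2.1] g 0.294 J [ 23.  10. -30.  -0. -50.  60.]
turn [-0.     0.002  0.002] shift cm [-0.3   6.72 -0.13] rows needed 1.7
```

Emit:
step_arm(moves=[[[0, 0, 0, 0, 1.5, -0.1, 5], [0, 0, 0, 0, 3, -0.1, 5], [0, 0, 0, 0, 4.5, -0.1, 5], [0, 0, 0, 0, 6, -0.1, 5], [0, 0, 0, 0, 6.8, -0.1, 5]]])

```text
time_s: 27.07
tcp_pos: [0.4459, 0.0134, 0.0809]
ee_rot: [[-0.992, -0.004, -0.124], [0.124, -0.001, -0.992], [0.004, -1.0, 0.001]]
wrist_force: [-1.4, 0.5, -1.6]
gripper_width: 0.297
```

```bash
python3 p.py .544 .0032 .079 -97.05;  python3 - <<'E'
from h import *
s=Cam("side");s.crop(270,165,120,115,5,"s20.png")
t=Cam("top");t.crop(270,170,105,95,7,"t20.png")
E
```

```text
t 27.07 pos [0.4459 0.0134 0.0809] yawz -97.12 F [-1.4  0.5 -1.6] g 0.297 J [ 23.  16. -35.  -0. -39.  60.]
turn [-0.001 -0.001  0.004] shift cm [-9.87  0.15 -0.21] rows needed 2.5
```

View pics/t20.png

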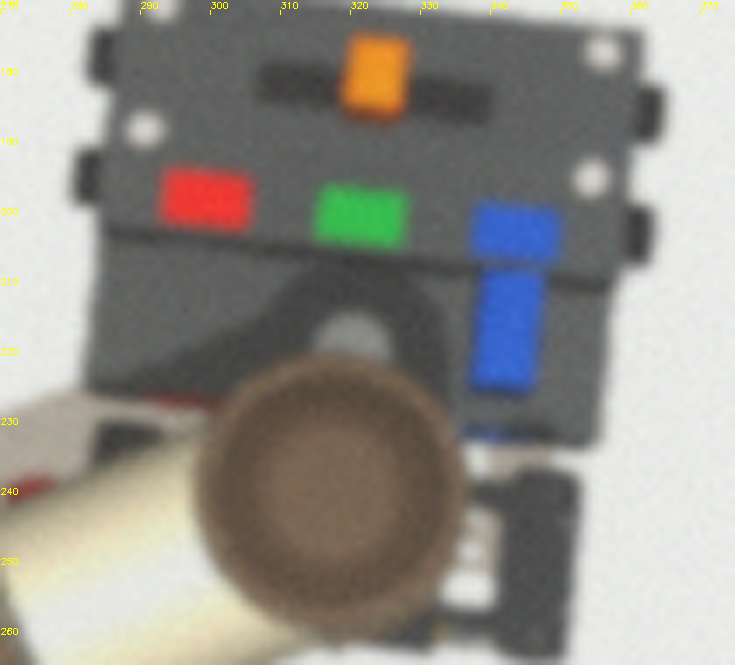

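View pics/s20.png

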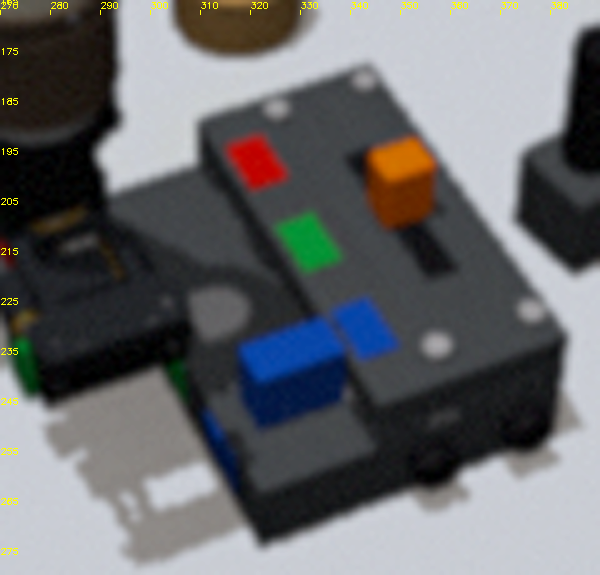

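Blue is home in both views. Green's tip is at top pixel (320,219); checking it against its patch.

```bash
python3 lat.py .0605 green 319.9 219 311 226.5
```

```text
top dx -52.57842172913083 dy -2.8053811687841126
side dx -59.276598742368485 dy -0.8513289024368482
```

Emit:
step_arm(moves=[[[0, 0, 0.003, 0, 0.1, -0.2, 5], [0, 0, 0.003, -1, 0.15, -0.2, 5], [0, 0, 0.003, -2, 0.15, -0.2, 5], [0, 0, 0.003, -3.2, 0.15, -0.2, 5], [0, 0, 0.003, -4.2, 0.15, -0.2, 5]]])

```text
time_s: 27.68
tcp_pos: [0.4894, 0.0116, 0.0807]
ee_rot: [[-0.993, -0.0, -0.122], [0.122, -0.001, -0.993], [-0.0, -1.0, 0.001]]
wrist_force: [-1.1, -0.1, -5.1]
gripper_width: 0.293
```

```bash
python3 p.py .544 .0032 .079 -97.05
```

```text
t 27.68 pos [0.4894 0.0116 0.0807] yawz -96.99 F [-1.1 -0.1 -5.1] g 0.293 J [ 20.  19. -30.   0. -41.  63.]
turn [-0.001  0.001 -0.   ] shift cm [-5.52  0.17  0.16] rows needed 1.4
```

Emit:
step_arm(moves=[[[0, 0, 0, 0, 0.2, 0.1, 5], [0, 0, 0, -0.8, 0.25, 0.15, 5], [0, 0, 0, -1.8, 0.25, 0.15, 5], [0, 0, 0, -2.8, 0.25, 0.15, 5], [0, 0, 0, -3.8, 0.25, 0.15, 5]]])

```text
time_s: 28.1
tcp_pos: [0.5285, 0.0057, 0.0789]
ee_rot: [[-0.993, 0.004, -0.121], [0.121, 0.0, -0.993], [-0.004, -1.0, -0.001]]
wrist_force: [-0.1, -0.5, -1.4]
gripper_width: 0.303
```

Emit:
step_arm(moves=[[[0, 0, 0, -0.4, 0, 0, 5], [0, 0, 0, -0.8, 0, 0, 5], [0, 0, 0, -1.2, 0, 0, 5], [0, 0, 0, -1.5, 0, 0, 5], [0, 0, 0, -1.5, 0, 0, 5]]])

```text
time_s: 28.52
tcp_pos: [0.5422, 0.0039, 0.0786]
ee_rot: [[-0.993, 0.002, -0.121], [0.121, -0.0, -0.993], [-0.002, -1.0, -0.0]]
wrist_force: [0.4, -0.1, -1.5]
gripper_width: 0.301
```

```bash
python3 p.py .544 .0032 .079 -97.05
```

```text
t 28.52 pos [0.5422 0.0039 0.0786] yawz -96.98 F [ 0.4 -0.1 -1.5] g 0.301 J [ 18.  24. -23.   0. -44.  65.]
turn [ 0.     0.001 -0.002] shift cm [-0.19 -0.04  0.05] rows needed 0.0
```

Emit:
step_arm(moves=[[[0, 0, 0, -0.15, 0, 0, 5], [0, 0, 0, -0.3, 0, 0, 5], [0, 0, 0, -0.45, 0, 0, 5], [0, 0, 0, -0.6, 0, 0, 5], [0, 0, 0, -0.6, 0, 0, 5]]])

```text
time_s: 28.93
tcp_pos: [0.5472, 0.0032, 0.0785]
ee_rot: [[-0.993, 0.001, -0.122], [0.122, -0.0, -0.993], [-0.001, -1.0, 0.0]]
wrist_force: [-0.1, 0.2, -0.9]
gripper_width: 0.298
```

Emit:
step_arm(moves=[[[0, 0, 0, -0.1, 0, 0, 5], [0, 0, 0, -0.2, 0, 0, 5], [0, 0, 0, -0.3, 0.1, 0, 5], [0, 0, 0, -0.3, 0.25, 0, 5], [0, 0, 0, -0.3, 0.25, 0, 5]]])

```text
time_s: 29.35
tcp_pos: [0.5473, 0.0024, 0.0765]
ee_rot: [[-0.992, -0.005, -0.122], [0.122, -0.001, -0.992], [0.005, -1.0, 0.002]]
wrist_force: [-10.0, 2.5, 8.5]
gripper_width: 0.3
```

Emit:
step_arm(moves=[[[0, 0, 0, 0.2, 0, 0, 5], [0, 0, 0, 0.2, -0.15, 0, 20], [0, 0, 0, 0.2, -0.15, 0, 32], [0, 0, 0, 0.2, -0.15, 0, 42], [0, 0, 0, 0.2, -0.15, 0, 48]]])

```text
time_s: 29.77
tcp_pos: [0.5501, 0.0034, 0.0782]
ee_rot: [[-0.993, 0.005, -0.121], [0.121, 0.0, -0.993], [-0.005, -1.0, -0.001]]
wrist_force: [0.1, -0.3, 0.2]
gripper_width: 0.393
```

Emit:
step_arm(moves=[[[0, 0, 0, 0, 0, 0, 48], [0, 0, 0, 0, -0.5, 0, 48], [0, 0, 0, 0, -2, 0, 48], [0, 0, 0, 0, -5, 0, 48], [0, 0, 0, 0, -9, 0, 48]]])

```text
time_s: 30.18
tcp_pos: [0.5467, 0.0027, 0.1663]
ee_rot: [[-0.993, -0.004, -0.122], [0.122, -0.002, -0.993], [0.004, -1.0, 0.002]]
wrist_force: [0.3, 0.7, 0.1]
gripper_width: 0.478
```

```bash
python3 p.py .4865 -.43 .16 -86
```

```text
t 30.18 pos [0.5467 0.0027 0.1663] yawz -97.0 F [0.3 0.7 0.1] g 0.478 J [ 17.  18. -16.   0. -56.  66.]
turn [-0.002 -0.192  0.004] shift cm [ 0.7   0.72 43.68] rows needed 10.9
```

Emit:
step_arm(moves=[[[0, 0, 0, 0, 0, 2.5, 55], [0, -0.02, 0, 0, 0, 6, 60], [0, -0.05, 0, 0, 0, 10, 60], [0, -0.08, 0, 0, 0, 14, 60], [0, -0.1, 0, 0, 0, 18, 60]]])

```text
time_s: 30.6
tcp_pos: [0.5266, -0.1771, 0.1685]
ee_rot: [[-1.0, 0.004, -0.019], [0.019, -0.0, -1.0], [-0.004, -1.0, 0.0]]
wrist_force: [0.5, -0.3, -0.0]
gripper_width: 0.597
```

Emit:
step_arm(moves=[[[0, -0.02, 0, 0, 0, 4, 60], [0, -0.04, 0, 0, 0, 8, 60], [0, -0.06, 0, 0, 0, 11, 60], [0, -0.08, 0, 0, 0, 13, 60], [0, -0.09, 0, 0, 0, 14, 60]]])

```text
time_s: 31.02
tcp_pos: [0.5233, -0.3186, 0.1678]
ee_rot: [[-0.998, 0.003, 0.066], [-0.066, -0.001, -0.998], [-0.003, -1.0, 0.001]]
wrist_force: [-0.7, 0.7, -0.1]
gripper_width: 0.603
```

```bash
python3 mb.py red; python3 p.py .4864 -.4302 .16 -85.7; python3 - <<'E'
from h import *
s=Cam("side");s.crop(270,165,120,115,5,"s21.png")
t=Cam("top");t.crop(270,150,105,95,7,"t21.png")
E
```

```text
red top 137 mean [ 0.485  -0.4287] yaw 2.8
red side 265 mean [ 0.4874 -0.4315] yaw 4.8
t 31.12 pos [ 0.5234 -0.3174  0.1676] yawz -86.26 F [ 0.4  0.4 -0.4] g 0.601 J [-16.  24.  -7.  -0. -59. 110.]
turn [-0.001 -0.01  -0.002] shift cm [ 4.43  0.76 11.01] rows needed 3.0
```

View pics/s21.png

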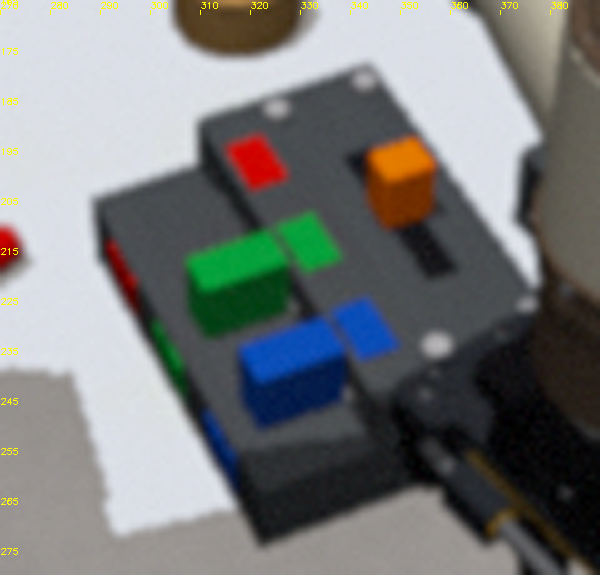

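View pics/t21.png

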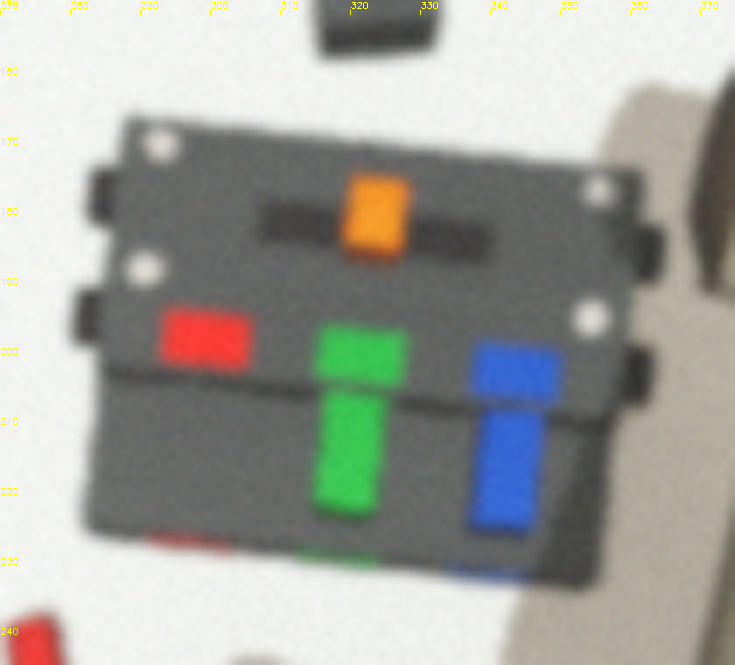

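View pics/sb.png

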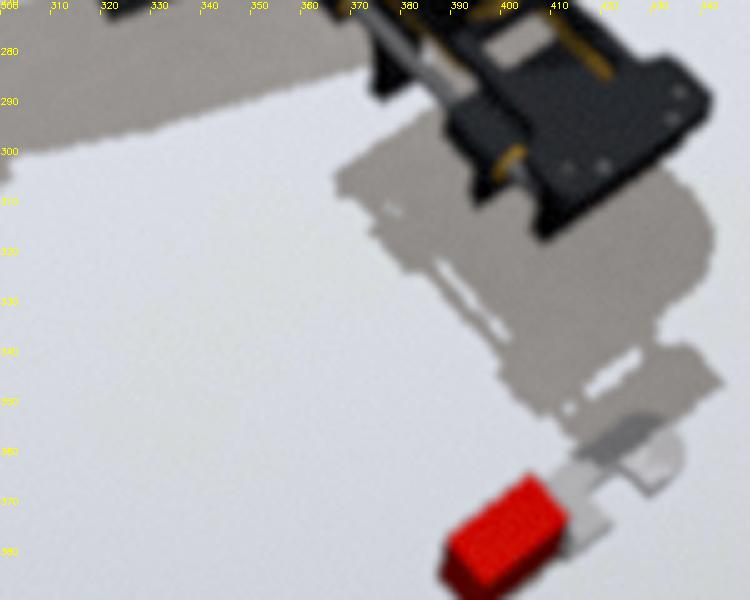

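Green and blue both sit fully in. Now over red and down.

Emit:
step_arm(moves=[[[0, 0, 0, 1, 0, 2.5, 60], [0, 0, 0, 2.2, 1, 5.5, 60], [0, 0, 0, 3.4, 3, 8.5, 60], [0, 0, 0, 4.4, 5.5, 11, 60], [0, 0, 0, 4.4, 8, 11, 60]]])

```text
time_s: 31.63
tcp_pos: [0.4868, -0.4311, 0.0876]
ee_rot: [[-0.998, 0.004, 0.066], [-0.066, -0.002, -0.998], [-0.004, -1.0, 0.002]]
wrist_force: [0.7, -0.1, -0.1]
gripper_width: 0.6
```

```bash
python3 p.py .4864 -.4302 .024 -86;python3 mb.py red
```

```text
t 31.63 pos [ 0.4868 -0.4311  0.0876] yawz -86.24 F [ 0.7 -0.1 -0.1] g 0.6 J [-27.  32.  -6.   0. -52. 121.]
turn [-0.003 -0.004 -0.004] shift cm [ 0.06  6.36 -0.11] rows needed 1.6
red top few
red side 122 mean [ 0.4753 -0.4317] yaw 33.5
```

View pics/sb.png

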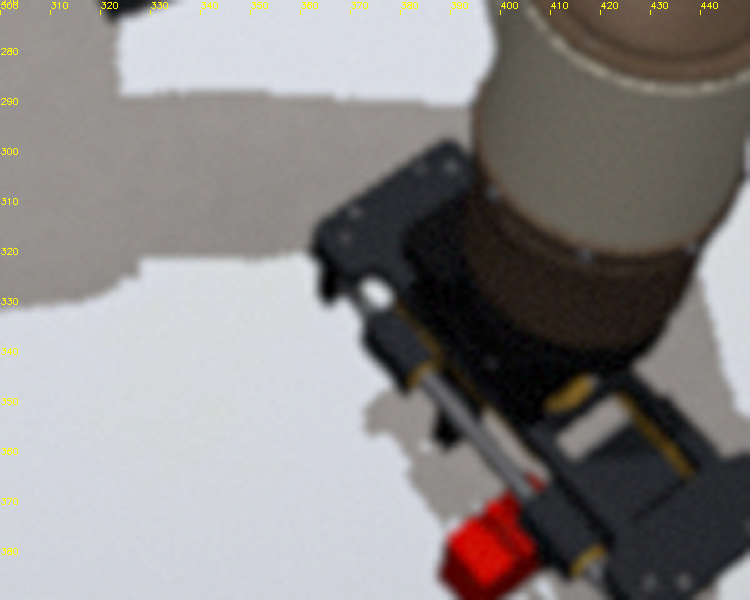

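Emit:
step_arm(moves=[[[0, 0, 0, 0, 1.5, -0.1, 60], [0, 0, 0, 0, 3.5, -0.1, 60], [0, 0, 0, 0, 5, -0.1, 60], [0, 0, 0, 0, 6.2, -0.1, 60], [0, 0, 0, 0, 6.2, -0.1, 50]]])

```text
time_s: 32.15
tcp_pos: [0.4872, -0.4255, 0.0243]
ee_rot: [[-0.998, -0.001, 0.07], [-0.07, 0.002, -0.998], [0.001, -1.0, -0.002]]
wrist_force: [0.1, -0.6, -1.4]
gripper_width: 0.57
```

Emit:
step_arm(moves=[[[0, 0, 0, 0, 0, 0, 40], [0, 0, 0, 0, 0, 0, 25], [0, 0, 0, 0, 0, 0, 5], [0, 0, 0, 0, 0, 0, 5], [0, 0, 0, 0, 0, 0, 5]]])

```text
time_s: 32.57
tcp_pos: [0.4883, -0.4281, 0.0271]
ee_rot: [[-0.998, 0.005, 0.069], [-0.069, -0.002, -0.998], [-0.004, -1.0, 0.002]]
wrist_force: [0.1, 0.1, 2.9]
gripper_width: 0.299
```

Emit:
step_arm(moves=[[[0, 0, 0, 0, 0, 0, 5], [0, 0, 0, 0, 0, 0, 5], [0, 0, 0, 0, 0, 0, 5], [0, 0, 0, 0, 0, 0, 5], [0, 0, 0, 0, 0, 0, 5]]])

```text
time_s: 32.98
tcp_pos: [0.4883, -0.4281, 0.0271]
ee_rot: [[-0.998, 0.004, 0.069], [-0.069, -0.002, -0.998], [-0.004, -1.0, 0.002]]
wrist_force: [-0.3, -0.3, 6.3]
gripper_width: 0.297
```

```bash
python3 p.py .4864 -.4302 .024 -86
```

```text
t 32.98 pos [ 0.4883 -0.4281  0.0271] yawz -86.05 F [-0.3 -0.3  6.3] g 0.297 J [-27.  36.  -9.  -0. -45. 121.]
turn [-0.002 -0.001 -0.004] shift cm [0.2  0.31 0.2 ] rows needed 0.1
```

Emit:
step_arm(moves=[[[0, 0, 0, 0, -1.5, 0, 5], [0, 0, 0, 0, -4.5, 0, 5], [0, 0.02, 0, 0.5, -8, -1.5, 5], [0, 0.05, 0, 1, -11.5, -3.5, 5], [0, 0.08, 0, 1.5, -14, -6.5, 5]]])

```text
time_s: 33.4
tcp_pos: [0.4677, -0.3643, 0.1674]
ee_rot: [[-1.0, 0.003, -0.015], [0.015, -0.001, -1.0], [-0.004, -1.0, 0.001]]
wrist_force: [1.5, 0.2, 0.2]
gripper_width: 0.296
```

```bash
python3 p.py .4605 .08 .165 -97.05
```

```text
t 33.4 pos [ 0.4677 -0.3643  0.1674] yawz -90.89 F [1.5 0.2 0.2] g 0.296 J [-22.  22. -10.  -0. -58. 111.]
turn [-0.001  0.108 -0.004] shift cm [  1.41   0.17 -44.41] rows needed 11.1
```

Emit:
step_arm(moves=[[[0, 0.02, 0, 0.3, 0, -4, 5], [0, 0.04, 0, 0.6, 0, -8, 5], [0, 0.06, 0, 0.9, 0, -12, 5], [0, 0.08, 0, 1.1, 0, -16, 5], [0, 0.1, 0, 1.3, 0, -20, 5]]])

```text
time_s: 33.82
tcp_pos: [0.4554, -0.1615, 0.1648]
ee_rot: [[-0.993, 0.0, -0.114], [0.114, 0.001, -0.993], [-0.0, -1.0, -0.001]]
wrist_force: [0.4, 1.0, -1.2]
gripper_width: 0.301
```

```bash
python3 p.py .4605 .08 .165 -97.05
```

```text
t 33.82 pos [ 0.4554 -0.1615  0.1648] yawz -96.54 F [ 0.4  1.  -1.2] g 0.301 J [ -0.  12. -25.  -0. -53.  84.]
turn [ 0.001  0.009 -0.   ] shift cm [  2.24  -0.   -24.05] rows needed 6.0
```

Emit:
step_arm(moves=[[[0, 0, 0, 0.4, 0, -4, 5], [0, 0, 0, 0.8, 0, -8, 5], [0, 0, 0, 1.2, 0, -12, 5], [0, 0.005, 0, 1.6, 0, -16, 5], [0, 0.01, 0, 2, 0, -20, 5]]])

```text
time_s: 34.23
tcp_pos: [0.458, 0.0393, 0.1649]
ee_rot: [[-0.992, 0.0, -0.122], [0.122, -0.0, -0.992], [-0.0, -1.0, 0.0]]
wrist_force: [1.5, 1.0, -1.9]
gripper_width: 0.295
```

```bash
python3 p.py .4605 .08 .165 -97.05
```

```text
t 34.23 pos [0.458  0.0393 0.1649] yawz -97.03 F [ 1.5  1.  -1.9] g 0.295 J [ 25.  10. -28.   0. -52.  58.]
turn [-0.  0. -0.] shift cm [ 0.25 -0.01 -4.07] rows needed 1.0
```

Emit:
step_arm(moves=[[[0, 0, 0, 0.1, 1, -1.5, 5], [0, 0, 0, 0.2, 3, -3, 5], [0, 0, 0, 0.2, 5, -4, 5], [0, 0, 0, 0.2, 7, -4, 5], [0, 0, 0, 0.2, 8.3, -4, 5]]])

```text
time_s: 34.65
tcp_pos: [0.4606, 0.0776, 0.0801]
ee_rot: [[-0.993, -0.002, -0.121], [0.121, -0.001, -0.993], [0.002, -1.0, 0.002]]
wrist_force: [-0.8, -0.2, -2.1]
gripper_width: 0.296
```

```bash
python3 p.py .5548 .0683 .079 -97.05;  python3 - <<'E'
from h import *
s=Cam("side");s.crop(270,165,120,115,5,"s22.png")
t=Cam("top");t.crop(270,170,105,95,7,"t22.png")
E
```

```text
t 34.65 pos [0.4606 0.0776 0.0801] yawz -96.96 F [-0.8 -0.2 -2.1] g 0.296 J [ 30.  17. -33.   0. -40.  53.]
turn [-0.002  0.002  0.002] shift cm [-9.46  0.09 -0.21] rows needed 2.4
```

View pics/t22.png

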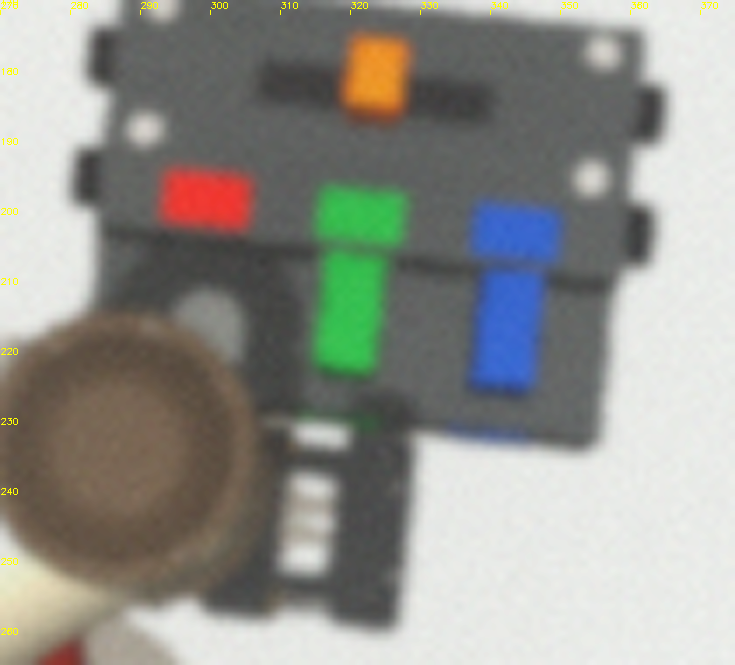

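View pics/s22.png

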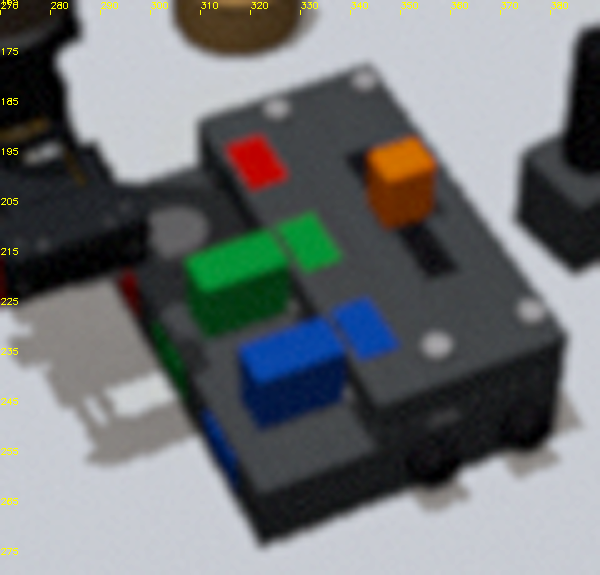

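Emit:
step_arm(moves=[[[0, 0, 0, 0, 0.1, -0.2, 5], [0, 0, 0, -1, 0.15, -0.2, 5], [0, 0, 0, -2, 0.15, -0.2, 5], [0, 0, 0, -3.2, 0.15, -0.2, 5], [0, 0, 0, -4.2, 0.15, -0.2, 5]]])

```text
time_s: 35.17
tcp_pos: [0.5061, 0.0743, 0.0817]
ee_rot: [[-0.993, 0.003, -0.122], [0.122, 0.0, -0.993], [-0.003, -1.0, -0.001]]
wrist_force: [-1.0, 0.6, -1.8]
gripper_width: 0.297
```

```bash
python3 p.py .5548 .0683 .079 -97.05
```

```text
t 35.17 pos [0.5061 0.0743 0.0817] yawz -97.01 F [-1.   0.6 -1.8] g 0.297 J [ 27.  21. -27.   0. -42.  56.]
turn [ 0.001  0.001 -0.003] shift cm [-4.91  0.28  0.01] rows needed 1.2
```

Emit:
step_arm(moves=[[[0, 0, 0, 0, 0.28, 0, 5], [0, 0, 0, -0.8, 0.28, 0, 5], [0, 0, 0, -1.8, 0.28, 0, 5], [0, 0, 0, -2.8, 0.28, 0, 5], [0, 0, 0, -3.6, 0.28, 0, 5]]])

```text
time_s: 35.58
tcp_pos: [0.5418, 0.0701, 0.0785]
ee_rot: [[-0.993, 0.003, -0.121], [0.121, 0.0, -0.993], [-0.003, -1.0, -0.001]]
wrist_force: [0.3, -0.4, -0.9]
gripper_width: 0.298
```

Emit:
step_arm(moves=[[[0, 0, 0, -0.4, 0, 0, 5], [0, 0, 0, -0.8, 0, 0, 5], [0, 0, 0, -1.1, 0, 0, 5], [0, 0, 0, -1.4, 0, 0, 5], [0, 0, 0, -1.5, 0, 0, 5]]])

```text
time_s: 36.0
tcp_pos: [0.5553, 0.0683, 0.0783]
ee_rot: [[-0.993, 0.002, -0.121], [0.121, -0.0, -0.993], [-0.002, -1.0, -0.0]]
wrist_force: [0.5, -0.2, -1.1]
gripper_width: 0.294
```

```bash
python3 p.py .5548 .0683 .079 -97.05
```

```text
t 36.0 pos [0.5553 0.0683 0.0783] yawz -96.98 F [ 0.5 -0.2 -1.1] g 0.294 J [ 24.  25. -20.   0. -45.  59.]
turn [ 0.     0.001 -0.002] shift cm [ 0.05 -0.07  0.  ] rows needed 0.0
```

Emit:
step_arm(moves=[[[0, 0, 0, -0.15, 0, 0, 5], [0, 0, 0, -0.3, 0, 0, 5], [0, 0, 0, -0.45, 0, 0, 5], [0, 0, 0, -0.6, 0, 0, 5], [0, 0, 0, -0.6, 0, 0, 5]]])

```text
time_s: 36.42
tcp_pos: [0.5575, 0.0673, 0.0778]
ee_rot: [[-0.993, -0.006, -0.122], [0.122, -0.001, -0.993], [0.005, -1.0, 0.002]]
wrist_force: [-8.1, 3.0, 2.6]
gripper_width: 0.293
```

Emit:
step_arm(moves=[[[0, 0, 0, -0.1, 0, 0, 5], [0, 0, 0, -0.2, 0, 0, 5], [0, 0, 0, -0.2, 0.1, 0, 5], [0, 0, 0, -0.2, 0.2, 0, 5], [0, 0, 0, -0.2, 0.2, 0, 5]]])

```text
time_s: 36.83
tcp_pos: [0.5577, 0.0669, 0.0771]
ee_rot: [[-0.992, -0.009, -0.122], [0.122, -0.002, -0.993], [0.008, -1.0, 0.003]]
wrist_force: [-16.2, 5.0, 13.7]
gripper_width: 0.299
```

Contact at x=.5575, as predicted (.557). Release and retreat.

Emit:
step_arm(moves=[[[0, 0, 0, 0.3, -0.1, 0, 5], [0, 0, 0, 0.4, -0.15, 0, 20], [0, 0, 0, 0.4, -0.15, 0, 32], [0, 0, 0, 0.4, -0.15, 0, 42], [0, 0, 0, 0.4, -0.15, 0, 48]]])

```text
time_s: 37.25
tcp_pos: [0.5602, 0.068, 0.0782]
ee_rot: [[-0.993, 0.004, -0.121], [0.121, 0.0, -0.993], [-0.004, -1.0, -0.001]]
wrist_force: [-0.5, 1.1, 0.4]
gripper_width: 0.398
```

Emit:
step_arm(moves=[[[0, 0, 0, 0, 0, 0, 48], [0, 0, 0, 0, -0.5, 0, 48], [0, 0, 0, 0, -2, 0, 48], [0, 0, 0, 0, -5, 0, 48], [0, 0, 0, 0, -9, 0, 48]]])

```text
time_s: 37.67
tcp_pos: [0.5572, 0.0671, 0.1663]
ee_rot: [[-0.993, -0.004, -0.122], [0.122, -0.002, -0.993], [0.004, -1.0, 0.003]]
wrist_force: [0.8, 1.3, -0.4]
gripper_width: 0.478
```

Emit:
step_arm(moves=[[[0, 0.08, 0, 1, -0.5, -2, 60], [0, 0.18, 0, 2, -1, -5, 70], [0, 0.28, 0, 3, -1, -9, 70], [0, 0.4, 0, 4, -1, -13, 70], [0, 0.5, 0, 4, -1, -15, 70]]])

```text
time_s: 38.08
tcp_pos: [0.5368, 0.225, 0.1788]
ee_rot: [[-0.811, 0.004, -0.585], [0.585, 0.002, -0.811], [-0.002, -1.0, -0.004]]
wrist_force: [0.8, -0.7, 0.3]
gripper_width: 0.689
```

```bash
cat > chk.py <<'E'
from h import *
np.set_printoptions(precision=1,suppress=True)
s=Cam("side");t=Cam("top")
import sys
s.crop(270,165,120,115,5,sys.argv[1]+"s.png");t.crop(270,150,105,95,7,sys.argv[1]+"t.png")
a=np.radians(-7.05);X=np.array([np.cos(a),np.sin(a),0]);Y=np.array([-np.sin(a),np.cos(a),0]);O=np.array([.5695,0,0])
E
python3 chk.py c1; python3 p.py .6413 -.0108 .2 172.95
```

```text
t 38.18 pos [0.5378 0.2249 0.1782] yawz -125.45 F [0.8 0.1 0.4] g 0.698 J [ 39.  20. -10.   0. -59.  16.]
turn [ 4.000e-03  1.075e+00 -1.000e-03] shift cm [-22.11  -2.16  13.19] rows needed 8.8
```

View pics/c1s.png

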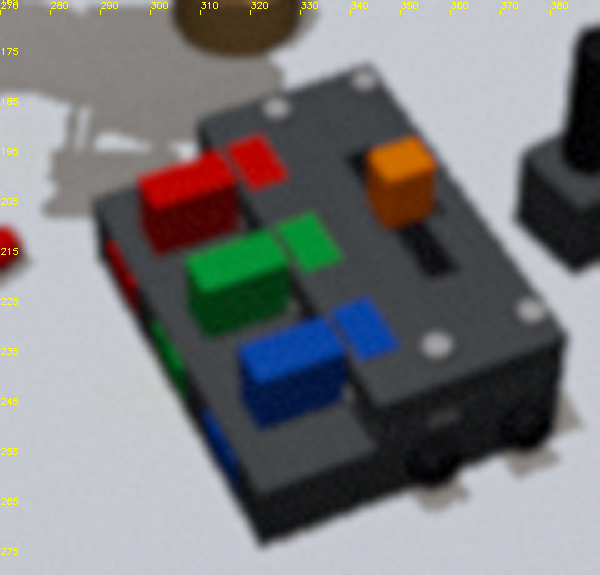

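View pics/c1t.png

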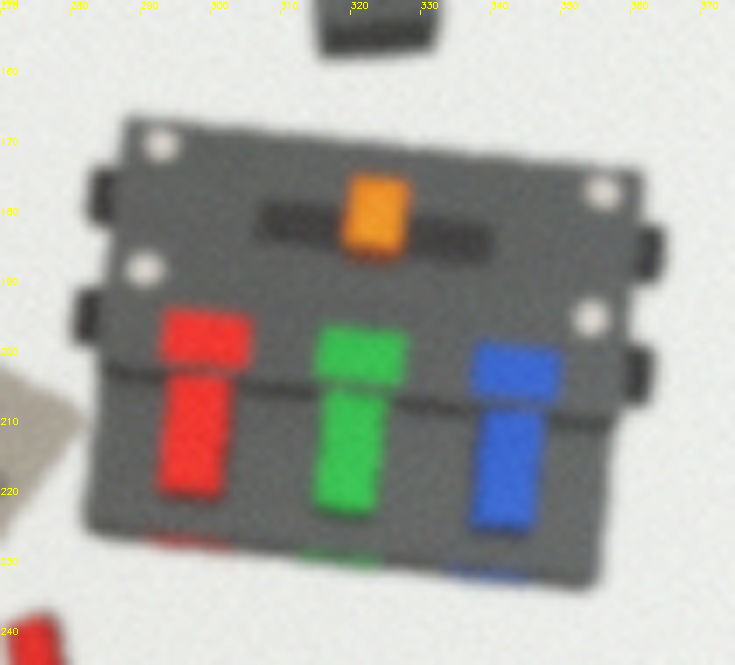

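All three grips line up against the jaw face in both views. Back to the lock, gripped at (.6413,-.0108).

Emit:
step_arm(moves=[[[0, 0.1, 0, -2.5, -0.5, 1.5, 70], [0, 0.22, 0, -5, -1, 3, 70], [0, 0.34, 0, -7.8, -1.5, 4.6, 70], [0, 0.46, 0, -10.5, -2, 6.2, 70], [0, 0.58, 0, -13, -2.2, 7.8, 70]]])

```text
time_s: 38.6
tcp_pos: [0.5984, 0.0802, 0.201]
ee_rot: [[-0.356, 0.004, -0.934], [0.935, -0.0, -0.356], [-0.001, -1.0, -0.003]]
wrist_force: [0.2, 0.6, 0.7]
gripper_width: 0.703
```

```bash
python3 p.py .6413 -.0108 .2 172.95
```

```text
t 38.6 pos [0.5984 0.0802 0.201 ] yawz -159.15 F [0.2 0.6 0.7] g 0.703 J [ 23.  21.  -6.   0. -63.  -2.]
turn [ 0.004  0.487 -0.   ] shift cm [-10.03   0.12  -0.77] rows needed 4.0
```

Emit:
step_arm(moves=[[[0, 0.11, 0, -2.5, 0, -0.2, 70], [0, 0.22, 0, -5, 0, -0.4, 70], [0, 0.34, 0, -7.5, 0, -0.6, 70], [0, 0.46, 0, -9.5, 0, -0.8, 70], [0, 0.487, 0, -10, 0, -0.8, 70]]])

```text
time_s: 39.02
tcp_pos: [0.6418, -0.0116, 0.1999]
ee_rot: [[0.124, 0.002, -0.992], [0.992, -0.001, 0.124], [-0.0, -1.0, -0.002]]
wrist_force: [0.5, 1.5, 0.8]
gripper_width: 0.7
```

Emit:
step_arm(moves=[[[0, 0, 0, 0, 0, 0, 70], [0, 0, 0, 0, 0, 0, 70], [0, 0, 0, 0, 0, 0, 70], [0, 0, 0, 0, 0, 0, 70], [0, 0, 0, 0, 0, 0, 70]]])

```text
time_s: 39.43
tcp_pos: [0.6408, -0.007, 0.2002]
ee_rot: [[0.116, 0.002, -0.993], [0.993, -0.0, 0.116], [0.0, -1.0, -0.002]]
wrist_force: [0.9, 0.2, -0.5]
gripper_width: 0.701
```

```bash
python3 p.py .6413 -.0108 .112 172.95
```

```text
t 39.43 pos [ 0.6408 -0.007   0.2002] yawz 173.36 F [ 0.9  0.2 -0.5] g 0.701 J [ 14.  25.  -0.   0. -65. -20.]
turn [0.002 0.007 0.   ] shift cm [-0.37  8.82 -0.07] rows needed 2.2
```

Emit:
step_arm(moves=[[[0, 0.007, 0, -0.4, 2, -0.1, 70], [0, 0.007, 0, -0.4, 4.5, -0.1, 70], [0, 0.007, 0, -0.4, 6.5, -0.1, 70], [0, 0.007, 0, -0.4, 8, -0.1, 70], [0, 0.007, 0, -0.4, 8.8, -0.1, 70]]])

```text
time_s: 39.85
tcp_pos: [0.6404, -0.0115, 0.1097]
ee_rot: [[0.123, -0.002, -0.992], [0.992, -0.0, 0.123], [-0.001, -1.0, 0.002]]
wrist_force: [-0.4, -0.2, -0.5]
gripper_width: 0.697
```

Emit:
step_arm(moves=[[[0, 0, 0, 0, 0, 0, 50], [0, 0, 0, 0, 0, 0, 35], [0, 0, 0, 0, 0, 0, 20], [0, 0, 0, 0, 0, 0, 10], [0, 0, 0, 0, 0, 0, 10]]])

```text
time_s: 40.27
tcp_pos: [0.6424, -0.0119, 0.1132]
ee_rot: [[0.124, 0.004, -0.992], [0.992, 0.0, 0.124], [0.001, -1.0, -0.004]]
wrist_force: [0.4, -0.6, -0.5]
gripper_width: 0.406
```

Emit:
step_arm(moves=[[[0, 0, 0, 0, 0, 0, 10], [0, 0, 0, 0, 0, 0, 10], [0, 0, 0, 0.2, 0, 0, 10], [0, 0, 0, 0.4, 0, 0, 10], [0, 0, 0, 0.6, 0, 0, 10]]])

```text
time_s: 40.68
tcp_pos: [0.6418, -0.007, 0.1128]
ee_rot: [[0.125, 0.0, -0.992], [0.992, -0.002, 0.125], [-0.002, -1.0, -0.001]]
wrist_force: [-4.8, -2.3, 5.9]
gripper_width: 0.341
```

Emit:
step_arm(moves=[[[0, 0, 0, 0.4, 0, 0, 10], [0, 0, 0, 0.8, 0, 0, 10], [0, 0, 0, 1.2, 0, 0, 10], [0, 0, 0, 1.6, 0, 0, 10], [0, 0, 0, 2, 0, 0, 10]]])

```text
time_s: 41.1
tcp_pos: [0.6442, 0.0128, 0.1128]
ee_rot: [[0.125, 0.0, -0.992], [0.992, -0.002, 0.125], [-0.002, -1.0, -0.001]]
wrist_force: [-3.8, -3.2, 5.3]
gripper_width: 0.343
```

Emit:
step_arm(moves=[[[0, 0, 0, 0.2, 0, 0, 10], [0, 0, 0, 0.5, 0, 0, 10], [0, 0, 0, 0.7, 0, 0, 10], [0, 0, 0, 0.9, 0, 0, 10], [0, 0, 0, 1, 0, 0, 10]]])

```text
time_s: 41.52
tcp_pos: [0.6452, 0.021, 0.1128]
ee_rot: [[0.124, -0.001, -0.992], [0.992, -0.005, 0.124], [-0.005, -1.0, 0.0]]
wrist_force: [-4.6, -10.0, 5.7]
gripper_width: 0.339
```

Emit:
step_arm(moves=[[[0, 0, 0, 0.1, 0, 0, 10], [0, 0, 0, 0.2, 0, 0, 10], [0, 0, 0, 0.3, 0, 0, 10], [0, 0, 0, 0.4, 0, 0, 10], [0, 0, 0, 0.4, 0, 0, 10]]])

```text
time_s: 41.93
tcp_pos: [0.6452, 0.0212, 0.1128]
ee_rot: [[0.125, -0.003, -0.992], [0.992, -0.009, 0.125], [-0.009, -1.0, 0.002]]
wrist_force: [-3.1, -18.4, 5.6]
gripper_width: 0.339
```

Firm stop after about 32.5 mm of travel, against the 33 mm stroke. Releasing and retreating.

Emit:
step_arm(moves=[[[0, 0, 0, -0.3, 0, 0, 10], [0, 0, 0, -0.4, 0, 0, 30], [0, 0, 0, -0.4, 0, 0, 50], [0, 0, 0, -0.4, 0, 0, 60], [0, 0, 0, -0.4, 0, 0, 60]]])

```text
time_s: 42.35
tcp_pos: [0.6468, 0.024, 0.1118]
ee_rot: [[0.125, 0.003, -0.992], [0.992, 0.0, 0.125], [0.001, -1.0, -0.003]]
wrist_force: [-1.0, 0.2, -0.4]
gripper_width: 0.486
```

Emit:
step_arm(moves=[[[0, 0, 0, 0, -2, 0, 60], [0, 0, 0, 0, -5, 0, 60], [0, 0, 0, 1, -9, 1, 60], [0, 0, 0, 4, -12, 3, 60], [0, 0, 0, 8, -13, 6, 60]]])

```text
time_s: 42.77
tcp_pos: [0.6063, 0.0987, 0.2433]
ee_rot: [[0.127, 0.012, -0.992], [0.992, 0.002, 0.127], [0.004, -1.0, -0.011]]
wrist_force: [0.7, 1.1, -0.2]
gripper_width: 0.596
```

Emit:
step_arm(moves=[[[0, 0, 0, 3, 0, 3, 60], [0, 0, 0, 6, 0, 6, 60], [0, 0, 0, 9, 0, 9, 60], [0, 0, 0, 10, 0, 11, 60], [0, 0, 0, 10, 0, 11, 60]]])

```text
time_s: 43.18
tcp_pos: [0.5038, 0.2145, 0.2384]
ee_rot: [[0.119, 0.002, -0.993], [0.993, 0.002, 0.119], [0.002, -1.0, -0.002]]
wrist_force: [0.1, -0.4, -0.9]
gripper_width: 0.6
```

```bash
python3 chk.py c2; python3 - <<'E'
from h import *
r0=r.sense();print(r0["time_s"],r0["tcp_pos"],r0["wrist_force"])
s=Cam("side");t=Cam("top")
cv2.imwrite("pics/fs.png",s.im[:,:,::-1]);s.crop(180,60,120,120,5,"c2h.png")
print([b for b in blobs(t.im,'orange',50)])
E
```

```text
43.2833 [0.50632663 0.21257513 0.23838175] [0.15886774 0.44671953 0.57009433]
[(621, [172.06, 131.55], [149, 117, 37, 35]), (54, [140.43, 126.76], [135, 123, 13, 11]), (84, [311.98, 179.36], [308, 174, 9, 12])]
```

View pics/c2t.png

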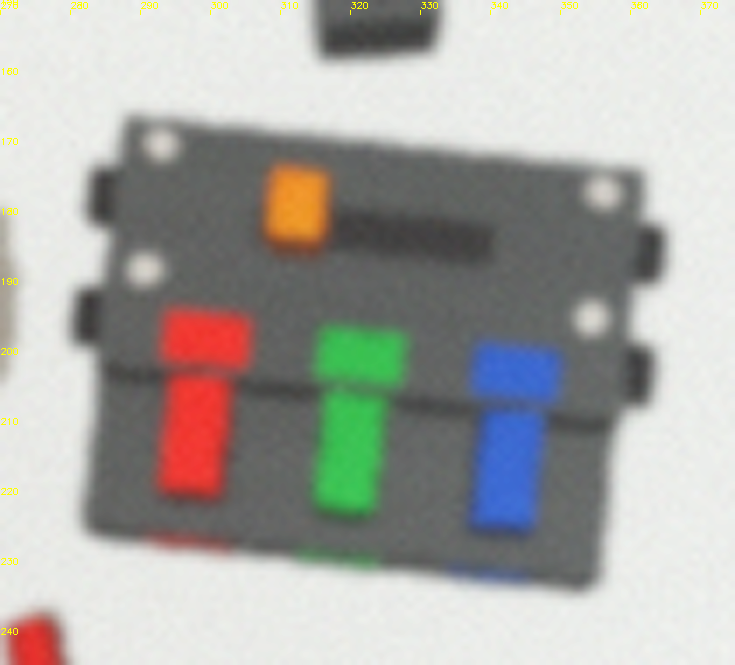

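View pics/c2s.png

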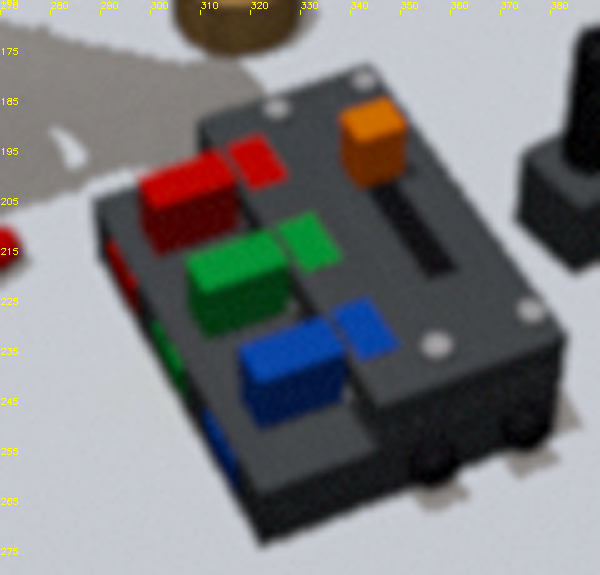

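View pics/fs.png

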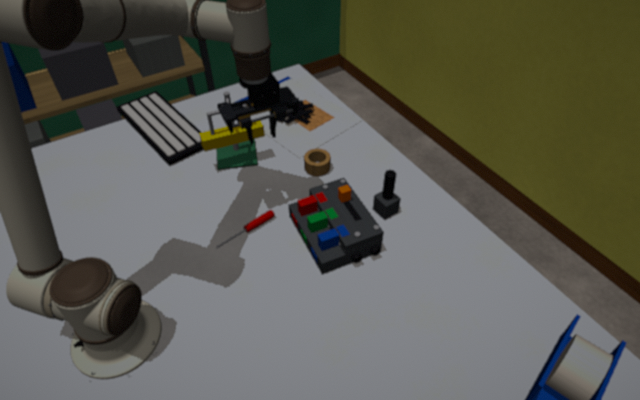

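The lock moved 11 px, about 33 mm. Moving the arm clear for a last look at the guard.

Emit:
step_arm(moves=[[[0, 0, 0, -1, -1, 1, 60], [0, 0, 0, -3, -2, 3, 60], [0, 0, 0, -6, -3, 5, 60], [0, 0, 0, -8, -3, 5, 60], [0, 0, 0, -9, -3, 5, 60]]])

```text
time_s: 43.8
tcp_pos: [0.4456, 0.1259, 0.2689]
ee_rot: [[0.127, 0.004, -0.992], [0.992, 0.001, 0.127], [0.001, -1.0, -0.003]]
wrist_force: [-0.1, -0.6, -0.6]
gripper_width: 0.6
```

```bash
python3 - <<'E'
from h import *
s=Cam("side");t=Cam("top")
s.crop(180,60,120,120,5,"c3h.png");t.crop(120,185,110,90,7,"c3t.png")
E
```

```text
(no output)
```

View pics/c3h.png

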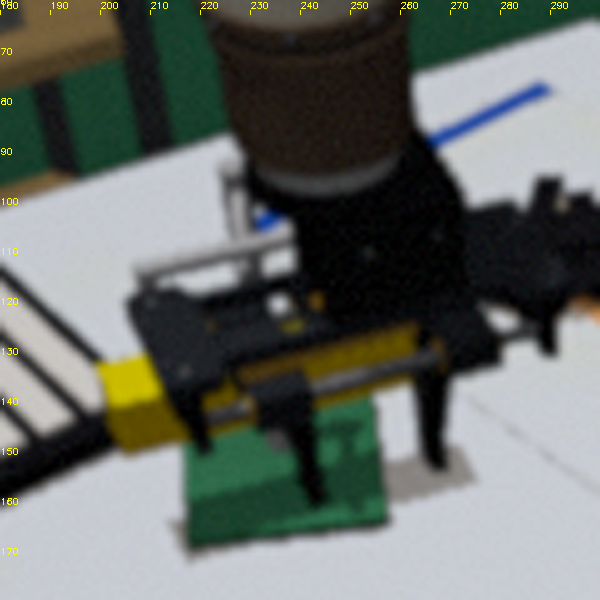

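View pics/c3t.png

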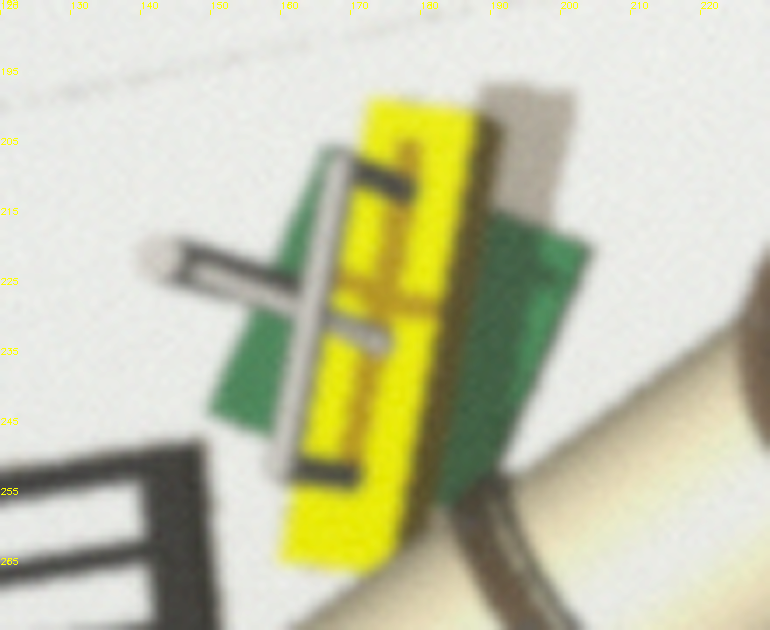

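The hook tip at (174,234) passes under the bar at its middle, so the guard hangs, slightly yawed. A short wait will show whether it's still moving.

Emit:
step_arm(moves=[[[0, 0, 0, 0, 0, 0, 60], [0, 0, 0, 0, 0, 0, 60], [0, 0, 0, 0, 0, 0, 60], [0, 0, 0, 0, 0, 0, 60], [0, 0, 0, 0, 0, 0, 60]]])

```text
time_s: 44.32
tcp_pos: [0.446, 0.1286, 0.2676]
ee_rot: [[0.124, 0.001, -0.992], [0.992, -0.001, 0.124], [-0.0, -1.0, -0.001]]
wrist_force: [-0.4, -0.8, -0.1]
gripper_width: 0.599
```

Emit:
step_arm(moves=[[[0, 0, 0, 0, 0, 0, 60], [0, 0, 0, 0, 0, 0, 60], [0, 0, 0, 0, 0, 0, 60], [0, 0, 0, 0, 0, 0, 60], [0, 0, 0, 0, 0, 0, 60]]])

```text
time_s: 44.73
tcp_pos: [0.4457, 0.1282, 0.268]
ee_rot: [[0.125, 0.002, -0.992], [0.992, -0.0, 0.125], [0.0, -1.0, -0.002]]
wrist_force: [-0.0, -0.0, -0.1]
gripper_width: 0.599
```

```bash
python3 - <<'E'
from h import *
p=cv2.imread("pics/c3t.png")
t=Cam("top");t.crop(120,185,110,90,7,"c4t.png");q=cv2.imread("pics/c4t.png")
for i in(p,q):
    h=cv2.cvtColor(i[:,:,::-1].copy(),cv2.COLOR_RGB2HSV);m=((h[...,0]>22)&(h[...,0]<35)&(h[...,1]>130)&(h[...,2]>150)).astype(np.uint8)
    ys,xs=np.nonzero(m);print(cv2.minAreaRect(np.c_[xs,ys].astype(np.float32)))
print(r.finish_job(), r.sense()["time_s"])
E
```

```text
((357.7057800292969, 286.48345947265625), (716.988525390625, 571.011962890625), 0.16370178759098053)
((357.7086181640625, 285.4963073730469), (716.988525390625, 569.0376586914062), 0.16370178759098053)
the job is handed in; nothing more can be done
the job is handed in; nothing more can be done
```

The job is done and handed in at about 45 s of the 210 s allowed; no verdict was reported.

- **Guard:** it is off the ledge and hangs on the hook, with the hook under the middle of its handle bar. It sits a few degrees turned and tilted. My last check that it had stopped moving was no use, because its colour mask also caught the picture's labels, so I have only the pictures for that.
- **Lock release:** I slid it right to a firm stop (about 29 N with no further motion).
- **Blades:** all three were present, and I put in blue, then green, then red. Each was pushed to a firm stop at 10–16 N, close to where its shoulder should meet the face. Both views show the three grips lined up against the jaw.
- **Lock closed:** it then slid left about 32.5 mm by arm position (33 mm in the pictures) of its 33 mm stroke, to a firm stop at 18 N. It did not jam.
- **Other items:** I did not touch the tape roll, punch or screwdriver, and they look unmoved in the views. I saw no blade knocked aside.
- **Measurement disagreement:** the two cameras differed by 2–3 mm. I averaged them and relied on contact force for the final fits.

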